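# Load the flange holding fixture and pin the hubs

### The arm

A 7-joint arm with a two-finger parallel gripper is mounted at the origin on the work surface. World frame = base frame: x ahead of the robot, y to its left, z up, the work surface at z = 0. Lengths are in m, angles in rad, forces in N, time in s.
With the tool pointing down it reaches from about 0.4 to 0.85 m from the base axis. Payload 4.5 kg.
Tool frame: the origin (TCP) lies at the very end of the fingers, on their centre line; the grasp point (between the pads) lies 19 mm behind it; z points along the fingers, y is the direction in which the jaws open and shut (so a half turn about z gives the same grasp; the last joint's range is limited). The gripper opens to 88 mm and grips with 3 to 60 N. Pads are 18 mm wide; open, the fingers measure 123 mm over their backs; the gripper's body (75 mm by 187 mm) begins 45 mm behind the grasp point.
Start: joints at [-1.253, 0.689, -0.195, 1.565, 0.157, 0.902, -0.215], TCP at [0.175, 0.6, 0.239] pointing down, gripper open.
Joint ranges: [-3.01, 3.01], [-0.46, 2.08], [-1.47, 1.51], [0.13, 2.56], [-1, 4.14], [0.04, 2.09], [-2.66, 2.66]. Speed limits (rad/s): [2.57, 2.57, 3.14, 3.14, 3.14, 3.14, 3.14].

### API

Orientations are given as a unit quaternion [x, y, z, w].
In Python, from plant import status, grab_frame, calibration, ctrl gives the robot as it stands. The module is installed in compiled form; this text tells all that it offers.
- The arm moves only by the shell command python3 -m inch 'ROWS' [OPENING] [FORCE]. ROWS is JSON, a list of rows, each an object with "travel": the shift along the tool's x, y, z in cm, a list of three; "rotation": the turn, a rotation vector about the tool's x, y, z in rad, a list of three. A call has 1 to 20 rows; each row shifts and turns the pose as measured when the row begins, along the tool's axes as they then stand; what a row does not reach is not made up. A row lasts 1/12 s, in which the tool goes at most 41.7 mm and 7.16 degrees, less where a joint would pass 70% of its speed; a pose out of reach is approached as far as the arm can. A call is refused whole if a number of a shift passes 4.17 or a number of a turn 0.125, either way. A call with a gripper value outside its range is refused whole. OPENING is the opening in per cent of the stroke, from 0 (shut) to 100 (fully open), set as the call begins (- or left out, the last holds). The fingers move at their own pace and stop on an object; FORCE is the grip in N (left out, the last holds). Time passes only in rows, so rows that do not move let the fingers close. It gives the time, the measured TCP pose, the force and the opening at its end, in the units of the state.
- status.read_state(): the state, without advancing time (a new reading comes with each control period).
- grab_frame(name): name is "side" or "top"; returns the picture (400x640x3 uint8, blue, green, red); there is no depth.
- calibration(name): a dict with "vfov" (degrees; the focal length in pixels is half the picture's height over the tangent of half this angle, whatever the lens; pixels are square), "cx", "cy" (the principal point, pixels), "dist" ([k1, k2, p1, p2, k3] as OpenCV has them; the pictures are not rectified), "rvec" (rotation vector, rad) and "tvec" (3), from world to camera coordinates, as OpenCV has them. Camera axes: x right, y down, z forward; pixel columns grow to the right and rows downward; lengths in m; the calibration is good to about 2 mm. A picture is of the moment at which its call begins. calibration takes no time and is no camera call.
- ctrl.job_done(): hands the job in, once; it reports no verdict.
The state is a dict: "time": time; "joint_pos": joint angles; "joint_velocities": joint speeds; "effort": joint torques, N m; "tcp_pos": TCP position; "tcp_rot": TCP orientation; "contact_force": force on the tool from outside, world axes, zero at the start; "moment": the same for the moment, N m; "gripper_width": opening from 0.0 (shut) to 1.0 (fully open).
Only numpy, scipy, OpenCV 4.12 (cv2) and the standard library are available. Lean on these libraries where they do the work, as an engineer would, in place of code of your own. Each camera call takes 0.05 s, during which the arm holds its last target.

### The job

Slide the fixture's hold-down bar fully open, then seat every flanged hub on the bench flat in a cavity of its own outline, hub up, and put one pin from the rack through each hub until its head rests on the hub. When all are pinned, slide the bar fully shut over the flanges; leave unneeded pins standing in the rack and do not disturb the other things on the bench.

Things in the scene. Friction and masses are not known exactly. Their poses are not given: they have to be found in the camera images.
- fixture: fixed holding fixture on the bench, a flat grey and steel block 170 x 420 mm, 44 mm high, its long side (own y) roughly across the robot's view. Origin at the centre of its underside; own x points to the side away from the robot. In its top is one row of four cavities, 92 mm apart along y, 30 mm to the -x side of the middle: square, round, square, round from -y to +y. A sliding hold-down bar lies across the top along the row.
- square_nest_a (a point): floor centre of the first square, 74 x 74 mm cavity in the fixture, 8 mm deep; a 22 mm bore goes 36 mm further down from this point to the bench. Axes as fixture.
- round_nest_a (a point): floor centre of the first round, 82 mm cavity in the fixture, 8 mm deep; a 22 mm bore goes 36 mm further down from this point to the bench. Axes as fixture.
- square_nest_b (a point): floor centre of the second square, 74 x 74 mm cavity in the fixture, 8 mm deep; a 22 mm bore goes 36 mm further down from this point to the bench. Axes as fixture.
- round_nest_b (a point): floor centre of the second round, 82 mm cavity in the fixture, 8 mm deep; a 22 mm bore goes 36 mm further down from this point to the bench. Axes as fixture.
- bar (a joint): travel of the hold-down bar along the fixture's own +x, in m: 0 fully shut (the bar runs over the edges of the four cavities, its middle line 33 mm to the +x side of the row's middle line), 0.045 fully open (clear of the cavities). The dark steel bar is 20 mm wide, 416 mm long and 10 mm thick, its underside 49 mm above the bench, 3 mm over a properly seated flange. It stays where left; about 2 N moves it.
- bar_grip (a point): point on the axis of the bar's black upright round grip post (22 mm in diameter, from 59 to 100 mm above the bench, at the middle of the bar's length), 10 mm below its top. It moves with the bar. Axes as fixture.
- rack: fixed wooden pin rack on the bench, 230 x 60 mm, 62 mm high, with a row of four holes 20 mm square along own x at -81, -27, 27 and 81 mm; to the left or right of the fixture. Origin at the centre of its underside. Pins stand upright in it, their heads resting on its top.
- square_flange_1_center (a point): one of the loose steel square flanged hubs (1), lying flat on the bench with its hub up; may be absent. Plate 70 x 70 mm, 10 mm thick, with a square hub 34 mm across flats, its sides parallel to the plate edges, standing up on its middle to 30 mm overall height, and an upright through bore of 21 mm in the hub. 0.45 kg. The point is on the bore axis half-way up, 15 mm above the underside; z up; x and y along the plate's edges.
- square_flange_2_center (a point): one of the loose steel square flanged hubs (2), lying flat on the bench with its hub up; may be absent. Plate 70 x 70 mm, 10 mm thick, with a square hub 34 mm across flats, its sides parallel to the plate edges, standing up on its middle to 30 mm overall height, and an upright through bore of 21 mm in the hub. 0.45 kg. The point is on the bore axis half-way up, 15 mm above the underside; z up; x and y along the plate's edges.
- round_flange_1_center (a point): one of the loose steel round flanged hubs (1), lying flat on the bench with its hub up; may be absent. Plate 78 mm in diameter, 10 mm thick, with a round hub 34 mm in diameter, standing up on its middle to 30 mm overall height, and an upright through bore of 21 mm in the hub. 0.45 kg. The point is on the bore axis half-way up, 15 mm above the underside; z up.
- round_flange_2_center (a point): one of the loose steel round flanged hubs (2), lying flat on the bench with its hub up; may be absent. Plate 78 mm in diameter, 10 mm thick, with a round hub 34 mm in diameter, standing up on its middle to 30 mm overall height, and an upright through bore of 21 mm in the hub. 0.45 kg. The point is on the bore axis half-way up, 15 mm above the underside; z up.
- pin_1_center (a point): a dark steel headed pin, standing upright in the rack: shank 16 mm in diameter and 60 mm long with a round (hemispherical) tip, below a cylindrical head 30 mm in diameter and 26 mm tall; 86 mm overall, 0.22 kg. The point is on its axis half-way up, 43 mm above the tip and 43 mm below the top of the head; z points from tip to head. Fully home in a seated flange, its head rests on the hub and this point lies 2 mm below the flange's point.
- pin_2_center (a point): a dark steel headed pin, standing upright in the rack: shank 16 mm in diameter and 60 mm long with a round (hemispherical) tip, below a cylindrical head 30 mm in diameter and 26 mm tall; 86 mm overall, 0.22 kg. The point is on its axis half-way up, 43 mm above the tip and 43 mm below the top of the head; z points from tip to head. Fully home in a seated flange, its head rests on the hub and this point lies 2 mm below the flange's point.
- pin_3_center (a point): a dark steel headed pin, standing upright in the rack: shank 16 mm in diameter and 60 mm long with a round (hemispherical) tip, below a cylindrical head 30 mm in diameter and 26 mm tall; 86 mm overall, 0.22 kg. The point is on its axis half-way up, 43 mm above the tip and 43 mm below the top of the head; z points from tip to head. Fully home in a seated flange, its head rests on the hub and this point lies 2 mm below the flange's point.
Not all that is in view belongs to the job. What is shaped like the part that bears pin_2_center but blue or yellow is not meant.

How it is judged:
By the outcome, as a careful person would: the job done as asked, in the order asked, and still so for the second after the job is handed in, with the robot touching nothing.
Of square_flange_1, square_flange_2, round_flange_1, round_flange_2 only 2 to 3 are there at a start; the rules pass over those that are not, and their reading is None.
At some moment in a run one of square_flange_1, square_flange_2, round_flange_1, round_flange_2 may be knocked a few centimetres aside while the robot is not near it.
It also fails if it takes over 210 s, if anything falls off the work surface, if the arm or the gripper's body presses on something with over 40 N, if the wrist force passes 120 N, or if a joint passes its speed limit or range.

## Working session

There is one attempt and no reset: what is moved stays moved. The work goes in short steps, Python scripts to look and compute and a shell command to move; the robot and the scene stay as the last step left them, time stands still between calls to the robot, and variables do not carry over. Pictures are saved under pics/ and viewed, and the job is handed in when it is done.

```bash
mkdir -p pics; ls
python3 - <<'E'
from plant import status, grab_frame, calibration, ctrl
import cv2
s=status.read_state()
for k,v in s.items(): print(k,v)
for n in("side","top"):
    cv2.imwrite(f"pics/{n}0.png",grab_frame(n)); print(n,calibration(n))
E
```

```text
pics
time 0.0
joint_pos [-1.25322126  0.68998848 -0.19451065  1.56635662  0.15733544  0.90249882
 -0.21512087]
joint_velocities [ 0.00108886  0.00087921 -0.001139    0.00219983 -0.00025405  0.00074856
 -0.00195202]
effort [ 5.84260179e-04 -5.27563226e+01 -1.26666751e+00 -1.53433764e+01
 -5.25796122e-02  6.43074804e-03  1.59351248e-04]
tcp_pos [0.17486803 0.59937183 0.2379038 ]
tcp_rot [ 1.41370044e-01  9.89956388e-01 -9.26639072e-04 -4.92454563e-05]
contact_force [-0.4101688  -0.69983017 -0.7619509 ]
moment [-0.0297111   0.00604539 -0.01858856]
gripper_width 0.9991106797718317
side {'vfov': 54.53565615694863, 'cx': 322.49141661534316, 'cy': 204.91910237927806, 'dist': array([-0.08515946,  0.        ,  0.        ,  0.        ,  0.        ]), 'rvec': array([ 1.9744484 , -0.70529591,  0.42437297]), 'tvec': array([-0.40073272,  0.2331841 ,  0.76320865])}
top {'vfov': 43.97009101471194, 'cx': 312.55753751930365, 'cy': 204.7240233745273, 'dist': array([-0.1087132,  0.       ,  0.       ,  0.       ,  0.       ]), 'rvec': array([ 2.01248979, -2.19906718,  0.23606743]), 'tvec': array([0.0351364 , 0.50192789, 1.38244642])}
```

View pics/side0.png

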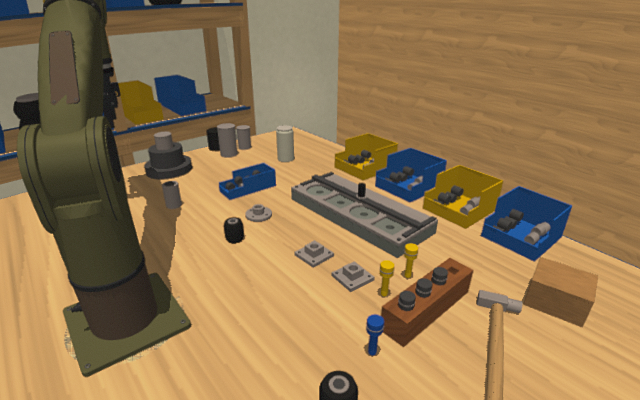

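View pics/top0.png

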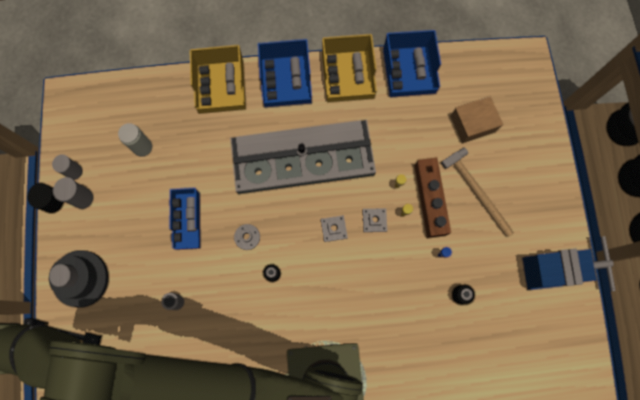

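The top view (up = +x, left = +y) shows the fixture near (303,156) with its grip post near (301,148). The round flange is at (247,237) and the square flanges are at (333,229) and (374,220). The rack is at (433,197) with three dark pins. The yellow pins at (401,181) and (407,210) and the blue one at (445,252) are decoys. I'll enlarge the crops to measure.

```bash
cat > h.py <<'E'
import numpy as np, cv2
from plant import status, grab_frame, calibration, ctrl
C={}
for n in("side","top"):
    c=calibration(n); f=200/np.tan(np.radians(c["vfov"]/2))
    K=np.array([[f,0,c["cx"]],[0,f,c["cy"]],[0,0,1]]); R=cv2.Rodrigues(c["rvec"])[0]
    C[n]=(K,c["dist"],R,np.array(c["tvec"]),np.array(c["rvec"]))
def ray(n,uv):
    K,d,R,t,_=C[n]
    p=cv2.undistortPoints(np.array(uv,float).reshape(-1,1,2),K,d).reshape(-1,2)
    D=np.c_[p,np.ones(len(p))]@R
    return -R.T@t, D
def onz(n,uv,z):
    o,D=ray(n,uv); s=(z-o[2])/D[:,2]; return o+D*s[:,None]
def proj(n,P):
    K,d,R,t,rv=C[n]
    return cv2.projectPoints(np.array(P,float).reshape(-1,1,3),rv,t,K,d)[0].reshape(-1,2)
def crop(n,name,u0,v0,u1,v1,k,img=None):
    im=grab_frame(n) if img is None else img
    cv2.imwrite("pics/"+name,cv2.resize(im[v0:v1,u0:u1],None,fx=k,fy=k,interpolation=cv2.INTER_CUBIC))
    return im
E
python3 - <<'E'
from h import *
t=cv2.imread("pics/top0.png"); s=cv2.imread("pics/side0.png")
crop("top","t1.png",220,110,420,260,4,t)
crop("top","t2.png",380,140,480,270,4,t)
crop("side","s1.png",210,160,480,350,2.9,s)
E
```

```text
(no output)
```

View pics/t1.png

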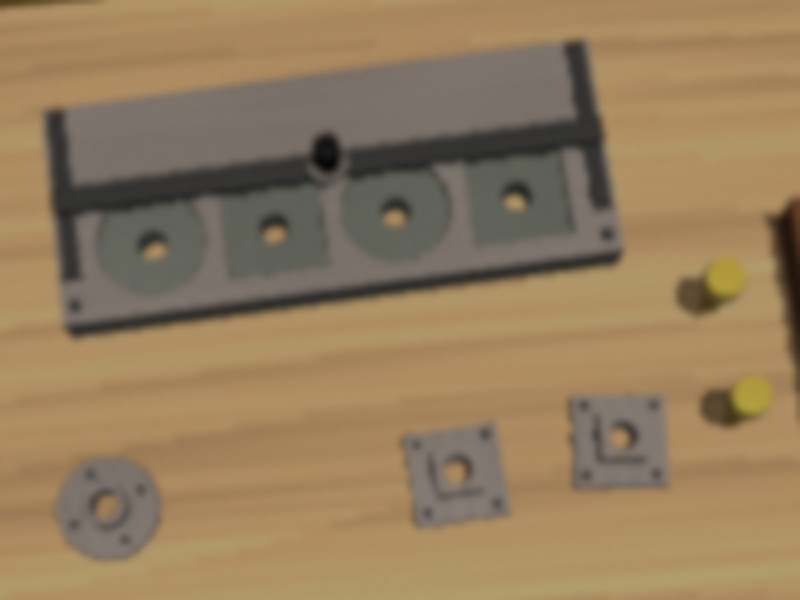

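View pics/t2.png

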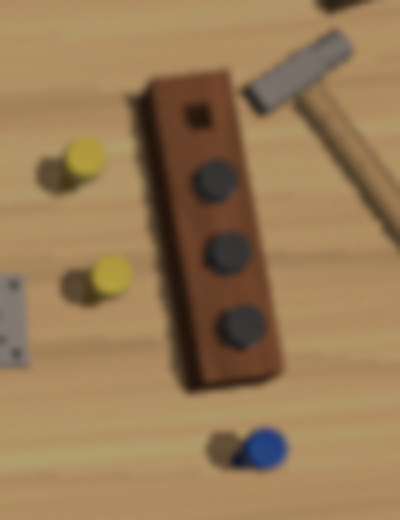

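View pics/s1.png

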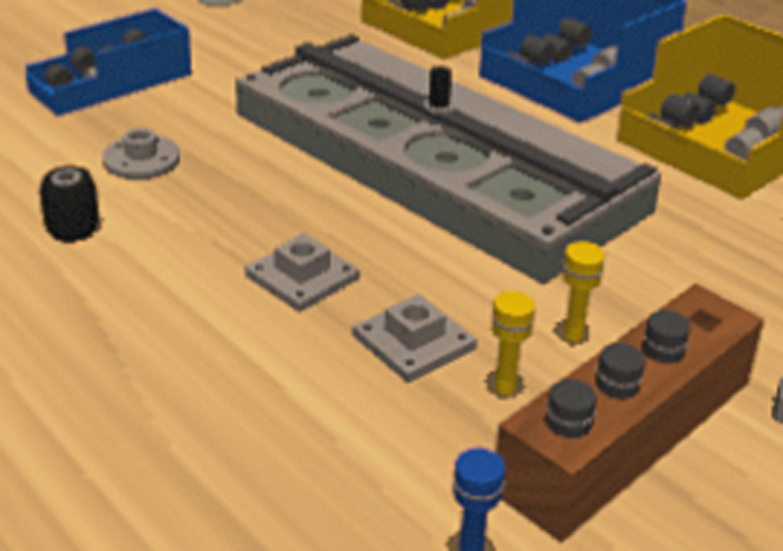

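Run:
```python
from h import *
t=cv2.imread("pics/top0.png"); s=cv2.imread("pics/side0.png")
U=lambda p,k,u0,v0:(np.array(p,float)+.5)/k-.5+[u0,v0]
def show(n,p,z,l):
    P=onz(n,p,z)
    for q in P: print(l,n,q.round(4))
    return P
print("cam",(-C["top"][2].T@C["top"][3]).round(3),(-C["side"][2].T@C["side"][3]).round(3))
b=U([(154,246),(275,229),(395,213),(515,198)],4,220,110)
P=show("top",b,.036,"bore"); d=np.diff(P[:,:2],axis=0); print(np.linalg.norm(d,axis=1), np.degrees(np.arctan2(P[0,1]-P[3,1],P[0,0]-P[3,0])))
bs=U([(320,92),(380,122),(447,157),(522,195)],2.9,210,160)
P=show("side",bs,.036,"bore")
c=U([(45,112),(585,42),(620,250),(70,325)],4,220,110)
P=show("top",c,.044,"corner"); print(np.linalg.norm(np.diff(P,axis=0),axis=1))
show("top",U([(327,148)],4,220,110),.100,"posttop"); show("side",U([(440,70)],2.9,210,160),.1,"posttop")
show("top",U([(108,507),(457,469),(622,436)],4,220,110),.030,"hub")
show("side",U([(139,135),(302,248),(416,313)],2.9,210,160),.030,"hub")
show("top",U([(215,181),(228,253),(242,327)],4,380,140),.088,"pin")
show("side",U([(571,392),(621,356),(668,321)],2.9,210,160),.088,"pin")
r=show("top",U([(151,84),(228,70),(281,375),(200,388)],4,380,140),.062,"rack");print(np.linalg.norm(np.diff(r,axis=0),axis=1))
# segmentation of flanges on z=.005
hsv=cv2.cvtColor(t,cv2.COLOR_BGR2HSV)
m=(hsv[...,1]<75).astype(np.uint8)*255
m=cv2.morphologyEx(m,cv2.MORPH_CLOSE,np.ones((3,3)))
cs,_=cv2.findContours(m,cv2.RETR_EXTERNAL,cv2.CHAIN_APPROX_NONE)
for q in cs:
    a=cv2.contourArea(q)
    if a<300 or a>900: continue
    w=onz("top",q.reshape(-1,2),.010)[:,:2]
    rr=cv2.minAreaRect((w*1000).astype(np.float32)); print(a,q.reshape(-1,2).mean(0).round(1),rr, (w.mean(0)).round(4), cv2.minEnclosingCircle((w*1000).astype(np.float32)))
```

```text
cam [0.192 0.011 1.459] [-0.047 -0.685  0.571]
bore top [0.6245 0.1436 0.036 ]
bore top [0.6295 0.0523 0.036 ]
bore top [ 0.6339 -0.0383  0.036 ]
bore top [ 0.6376 -0.1293  0.036 ]
[0.09145127 0.09075026 0.09099066] 92.7593972942717
bore side [0.6287 0.1457 0.036 ]
bore side [0.6331 0.0549 0.036 ]
bore side [ 0.6354 -0.0386  0.036 ]
bore side [ 0.6393 -0.1308  0.036 ]
corner top [0.7354 0.219  0.044 ]
corner top [ 0.7546 -0.1949  0.044 ]
corner top [ 0.588  -0.2021  0.044 ]
corner top [0.5671 0.2087 0.044 ]
[0.41436422 0.16673578 0.41129592]
posttop top [0.6673 0.0083 0.1   ]
posttop side [0.6691 0.0099 0.1   ]
hub top [0.4314 0.1904 0.03  ]
hub top [ 0.437 -0.066  0.03 ]
hub top [ 0.4506 -0.1892  0.03  ]
hub side [0.4349 0.1945 0.03  ]
hub side [ 0.4384 -0.0642  0.03  ]
hub side [ 0.4518 -0.1901  0.03  ]
pin top [ 0.5231 -0.3601  0.088 ]
pin top [ 0.4697 -0.3619  0.088 ]
pin top [ 0.4156 -0.3643  0.088 ]
pin side [ 0.4184 -0.3653  0.088 ]
pin side [ 0.4714 -0.3637  0.088 ]
pin side [ 0.5268 -0.3614  0.088 ]
rack top [ 0.6071 -0.3301  0.062 ]
rack top [ 0.6131 -0.3892  0.062 ]
rack t
[... 395 characters left out ...]
, 4.072434425354004) [ 0.4368 -0.0658] ((436.7953186035156, -65.88951110839844), 46.292545318603516)
496.5 [374.3 219.9] ((450.404052734375, -189.76593017578125), (69.53907775878906, 66.72195434570312), 84.82540893554688) [ 0.4508 -0.1893] ((451.2485046386719, -189.16184997558594), 46.354705810546875)
549.5 [631.9 176.3] ((524.427978515625, -1023.8452758789062), (70.13102722167969, 131.9797821044922), 75.80198669433594) [ 0.5153 -1.0321] ((519.7732543945312, -1043.6717529296875), 67.26608276367188)
655.0 [134.3 139.2] ((772.8065185546875, 529.8775634765625), (132.37741088867188, 66.56815338134766), 41.13301086425781) [0.7737 0.5301] ((772.8388061523438, 529.8143920898438), 66.20507049560547)
```

```bash
cat >> h.py <<'E'
from scipy.spatial.transform import Rotation as Ro
def go(x,y,z,jaw=None):
    s=status.read_state(); R=Ro.from_quat(s["tcp_rot"]).as_matrix(); p=np.array(s["tcp_pos"])
    d=R.T@(np.array([x,y,z])-p)*100
    a=np.degrees(np.arctan2(R[1,1],R[0,1]))
    print("t",round(s["time"],2),"tcp",p.round(4),"jaw",round(a,2),"tilt",R[:2,2].round(4),"travel cm",d.round(2),"F",np.round(s["contact_force"],1),"g",round(s["gripper_width"]*88,1))
    if jaw is not None:
        e=(jaw-a+90)%180-90
        t=R.T@np.cross(R[:,2],[0,0,-1]); w=R.T@(np.array([0,0,1])*np.radians(e)); print("  rotation rad",(t+w).round(4))
E
python3 -m inch '[{"travel":[-1.5,0,0],"rotation":[0,0,0.03]},{"travel":[-3,0,0],"rotation":[0,0,0.05]},{"travel":[-3.8,0,0],"rotation":[0,0,0.062]},{"travel":[-3.8,0,0],"rotation":[0,0,0.062]},{"travel":[-3.8,0,0],"rotation":[0,0,0.062]},{"travel":[-3.8,0,0],"rotation":[0,0,0.062]},{"travel":[-3.8,0,0],"rotation":[0,0,0.062]},{"travel":[-3.8,0,0],"rotation":[0,0,0.062]},{"travel":[-3.8,0,0],"rotation":[0,0,0.062]},{"travel":[-3.8,0,0],"rotation":[0,0,0.062]},{"travel":[-3.8,0,0],"rotation":[0,0,0.062]},{"travel":[-3.8,0,0],"rotation":[0,0,0.062]},{"travel":[-3.8,0,0],"rotation":[0,0,0.062]},{"travel":[-3.8,0,0],"rotation":[0,0,0.062]},{"travel":[-3.8,0,0],"rotation":[0,0,0.062]},{"travel":[-3.8,0,0],"rotation":[0,0,0.062]},{"travel":[-3,0,0],"rotation":[0,0,0.05]},{"travel":[0,0,0],"rotation":[0,0,0]},{"travel":[0,0,0],"rotation":[0,0,0]}]' 60
python3 -c "
from h import *
go(.668,.009,.16,2.75)"
```

```text
time: 1.68
tcp_pos: [0.6146, 0.1467, 0.231]
tcp_rot: [0.633, 0.774, -0.008, 0.005]
contact_force: [0.8, 0.8, 0.5]
gripper_width: 0.6
t 1.68 tcp [0.6146 0.1467 0.231 ] jaw 11.5 tilt [-0.0015 -0.0186] travel cm [-14.43   2.52   7.35] F [0.8 0.8 0.5] g 52.8
  rotation rad [-0.0024  0.0187  0.1526]
```

```bash
python3 -m inch '[{"travel":[0,0,0],"rotation":[0,0.01,0.08]},{"travel":[0,0,0],"rotation":[0,0.01,0.07]},{"travel":[-3,0.3,1],"rotation":[0,0,0]},{"travel":[-3.5,0.3,1.5],"rotation":[0,0,0]},{"travel":[-3.5,0.3,1.5],"rotation":[0,0,0]},{"travel":[-2.5,0.3,1.5],"rotation":[0,0,0]},{"travel":[0,0,0],"rotation":[0,0,0]}]'
python3 -c "
from h import *
go(.668,.009,.14,2.75)"
```

```text
time: 2.27
tcp_pos: [0.6327, 0.0224, 0.1729]
tcp_rot: [0.689, 0.725, 0.001, -0.003]
contact_force: [-0.4, 0.1, 1.1]
gripper_width: 0.602
t 2.27 tcp [0.6327 0.0224 0.1729] jaw 2.87 tilt [-0.0033  0.0054] travel cm [-1.53  3.46  3.27] F [-0.4  0.1  1.1] g 52.9
  rotation rad [-0.003  -0.0056  0.0021]
```

```bash
python3 -m inch '[{"travel":[-0.8,1.7,1],"rotation":[-0.003,-0.006,0]},{"travel":[-0.8,1.7,1],"rotation":[0,0,0]},{"travel":[0,0,0],"rotation":[0,0,0]}]'
python3 -c "
from h import *
go(.668,.009,.070,2.75)
i=crop('top','t3.png',220,90,420,240,4)"
```

```text
time: 2.52
tcp_pos: [0.667, 0.0078, 0.1513]
tcp_rot: [0.69, 0.724, -0.001, -0.001]
contact_force: [-0.2, 0.5, -0.2]
gripper_width: 0.597
t 2.52 tcp [0.667  0.0078 0.1513] jaw 2.8 tilt [-0.0033  0.0004] travel cm [0.11 0.13 8.13] F [-0.2  0.5 -0.2] g 52.5
  rotation rad [-0.0033 -0.0006  0.0009]
```

View pics/t3.png

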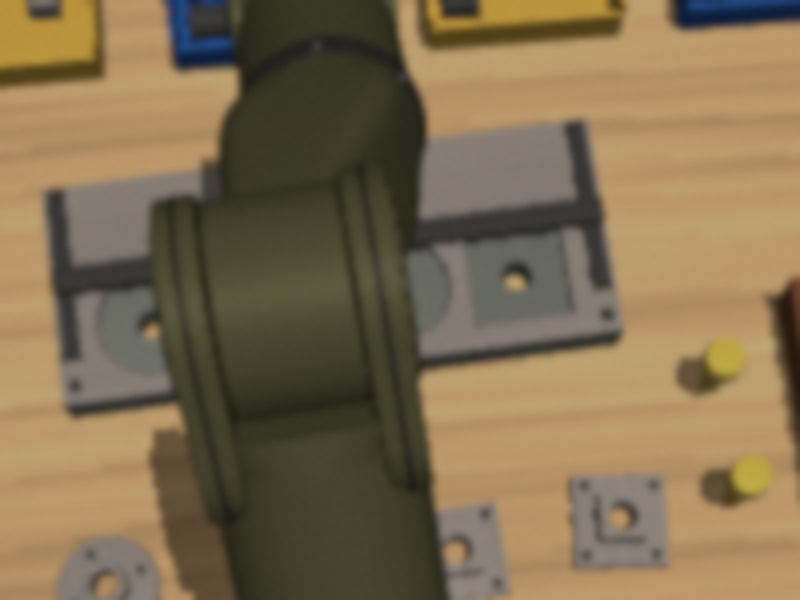

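The arm hides the post from above, and the flanges have not moved. I'll go down onto the post now.

```bash
python3 -m inch '[{"travel":[0.1,0.1,2],"rotation":[0,0,0]},{"travel":[0,0,2.5],"rotation":[0,0,0]},{"travel":[0,0,2.5],"rotation":[0,0,0]},{"travel":[0,0,1],"rotation":[0,0,0]},{"travel":[0,0,0],"rotation":[0,0,0]},{"travel":[0,0,0],"rotation":[0,0,0]}]'
python3 -c "
from h import *
go(.668,.009,.070,2.75)
i=crop('side','s3.png',260,120,460,270,4)"
```

```text
time: 3.07
tcp_pos: [0.6654, 0.0204, 0.0742]
tcp_rot: [0.686, 0.727, 0.002, -0.003]
contact_force: [-0.4, -0.6, 0.5]
gripper_width: 0.605
t 3.07 tcp [0.6654 0.0204 0.0742] jaw 3.34 tilt [-0.0016  0.0081] travel cm [-1.16  0.19  0.41] F [-0.4 -0.6  0.5] g 53.2
  rotation rad [-0.0012 -0.0082  0.0104]
```

View pics/s3.png

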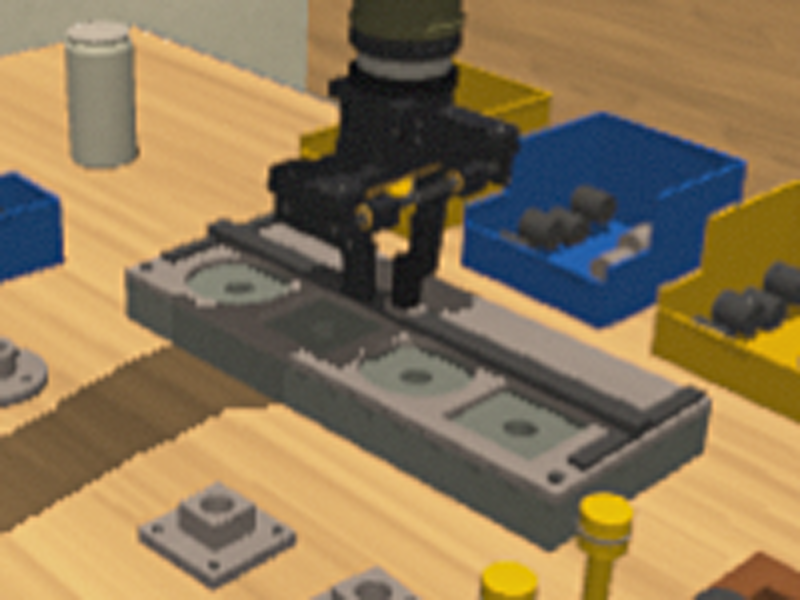

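The fingers are around the post but have drifted 12 mm in y. I'll correct that and then close.

```bash
python3 -m inch '[{"travel":[-0.6,0.1,0.2],"rotation":[0,-0.008,0.01]},{"travel":[-0.5,0.1,0.2],"rotation":[0,0,0]},{"travel":[0,0,0],"rotation":[0,0,0]}]'
python3 -c "
from h import *
go(.668,.009,.070,2.75)"
```

```text
time: 3.37
tcp_pos: [0.6705, 0.0096, 0.0742]
tcp_rot: [0.69, 0.724, 0.002, 0.002]
contact_force: [-0.3, -0.6, 0.2]
gripper_width: 0.598
t 3.37 tcp [0.6705 0.0096 0.0742] jaw 2.78 tilt [ 0.0053 -0.0001] travel cm [-0.05 -0.26  0.42] F [-0.3 -0.6  0.2] g 52.7
  rotation rad [0.0053 0.0004 0.0005]
```

```bash
python3 -m inch '[{"travel":[0,-0.2,0.4],"rotation":[0.005,0,0]},{"travel":[0,0,0],"rotation":[0,0,0]},{"travel":[0,0,0],"rotation":[0,0,0]},{"travel":[0,0,0],"rotation":[0,0,0]},{"travel":[0,0,0],"rotation":[0,0,0]},{"travel":[0,0,0],"rotation":[0,0,0]}]' 0 12
python3 -c "
from h import *
go(.668,.009,.070,2.75)"
python3 -m inch '[{"travel":[0,0,0],"rotation":[0,0,0]},{"travel":[0,0,0],"rotation":[0,0,0]}]'
python3 -c "
from h import *
go(.668,.009,.070,2.75)"
```

```text
time: 3.87
tcp_pos: [0.67, 0.0081, 0.0718]
tcp_rot: [0.69, 0.723, 0.001, 0.002]
contact_force: [-0.2, -0.2, 0.0]
gripper_width: 0.249
t 3.87 tcp [0.67   0.0081 0.0718] jaw 2.66 tilt [ 0.0036 -0.0007] travel cm [ 0.1  -0.19  0.18] F [-0.2 -0.2  0. ] g 21.9
  rotation rad [ 0.0035  0.0009 -0.0015]
time: 4.03
tcp_pos: [0.67, 0.0081, 0.0718]
tcp_rot: [0.69, 0.723, 0.001, 0.002]
contact_force: [-0.6, -0.3, 0.3]
gripper_width: 0.245
t 4.03 tcp [0.67   0.0081 0.0718] jaw 2.67 tilt [ 0.0036 -0.0008] travel cm [ 0.1  -0.2   0.18] F [-0.6 -0.3  0.3] g 21.5
  rotation rad [ 0.0035  0.0009 -0.0014]
```

```bash
python3 -m inch '[{"travel":[0,0.6,0],"rotation":[0,0,0]},{"travel":[0,0.6,0],"rotation":[0,0,0]},{"travel":[0,0.6,0],"rotation":[0,0,0]},{"travel":[0,0.6,0],"rotation":[0,0,0]},{"travel":[0,0.6,0],"rotation":[0,0,0]},{"travel":[0,0.6,0],"rotation":[0,0,0]},{"travel":[0,0,0],"rotation":[0,0,0]}]'
python3 -c "
from h import *
go(.713,.011,.072,2.75)"
```

```text
time: 4.62
tcp_pos: [0.7074, 0.0099, 0.0718]
tcp_rot: [0.69, 0.723, -0.001, -0.0]
contact_force: [-0.1, -0.1, 1.4]
gripper_width: 0.244
t 4.62 tcp [0.7074 0.0099 0.0718] jaw 2.68 tilt [-0.0017 -0.001 ] travel cm [ 0.08  0.56 -0.02] F [-0.1 -0.1  1.4] g 21.4
  rotation rad [-0.0017  0.0009 -0.0013]
```

```bash
python3 -m inch '[{"travel":[0,0.3,0],"rotation":[0,0,0]},{"travel":[0,0.2,0],"rotation":[0,0,0]},{"travel":[0,0.2,0],"rotation":[0,0,0]},{"travel":[0,0,0],"rotation":[0,0,0]}]'
python3 -c "
from h import *
go(.713,.011,.072,2.75)"
python3 -m inch '[{"travel":[0,0.2,0],"rotation":[0,0,0]},{"travel":[0,0.1,0],"rotation":[0,0,0]},{"travel":[0,0.1,0],"rotation":[0,0,0]},{"travel":[0,0.1,0],"rotation":[0,0,0]}]'
python3 -c "
from h import *
go(.713,.011,.072,2.75)"
```

```text
time: 4.95
tcp_pos: [0.7113, 0.0102, 0.0717]
tcp_rot: [0.69, 0.723, -0.004, -0.004]
contact_force: [1.4, -0.8, 0.3]
gripper_width: 0.24
t 4.95 tcp [0.7113 0.0102 0.0717] jaw 2.67 tilt [-0.0113 -0.0012] travel cm [ 0.07  0.18 -0.03] F [ 1.4 -0.8  0.3] g 21.1
  rotation rad [-0.0114  0.0007 -0.0014]
time: 5.28
tcp_pos: [0.7112, 0.0102, 0.0716]
tcp_rot: [0.69, 0.723, -0.009, -0.008]
contact_force: [-5.6, -0.1, 4.1]
gripper_width: 0.246
t 5.28 tcp [0.7112 0.0102 0.0716] jaw 2.66 tilt [-0.0235 -0.0016] travel cm [ 0.08  0.18 -0.05] F [-5.6 -0.1  4.1] g 21.6
  rotation rad [-0.0236  0.0005 -0.0016]
```

```bash
python3 -c "
from h import *
print(status.read_state()['joint_pos'].round(2))"
python3 -m inch '[{"travel":[0,0,0],"rotation":[-0.02,0,0]},{"travel":[0,0,0],"rotation":[0,0,0]},{"travel":[0,0,0],"rotation":[0,0,0]},{"travel":[0,0,0],"rotation":[0,0,0]},{"travel":[0,0,0],"rotation":[0,0,0]}]' 60
python3 -m inch '[{"travel":[0.05,0,0],"rotation":[0,0,0.12]},{"travel":[0,0,0],"rotation":[0,0,0.12]},{"travel":[0,0,0],"rotation":[0,0,0.12]},{"travel":[0,0,0],"rotation":[0,0,0.12]},{"travel":[0,0,0],"rotation":[0,0,0.12]},{"travel":[0,0,0],"rotation":[0,0,0.12]},{"travel":[0,0,0],"rotation":[0,0,0.12]},{"travel":[0,0,0],"rotation":[0,0,0.12]},{"travel":[0,0,0],"rotation":[0,0,0.12]},{"travel":[0,0,0],"rotation":[0,0,0.12]},{"travel":[0,0,0],"rotation":[0,0,0.12]},{"travel":[0,0,0],"rotation":[0,0,0.12]},{"travel":[0,0,0],"rotation":[0,0,0.12]},{"travel":[0,0,0],"rotation":[0,0,0]},{"travel":[0,0,0],"rotation":[0,0,0]}]'
python3 -c "
from h import *
print(status.read_state()['joint_pos'].round(2))
go(.7115,.011,.074,92.75)"
```

```text
[-0.11  1.01  0.06  1.36 -0.07  0.79  0.02]
time: 5.7
tcp_pos: [0.7145, 0.0106, 0.0713]
tcp_rot: [0.69, 0.723, 0.001, 0.001]
contact_force: [-0.2, 0.0, -0.9]
gripper_width: 0.591
time: 6.95
tcp_pos: [0.7217, 0.0149, 0.0708]
tcp_rot: [1.0, -0.001, 0.006, -0.002]
contact_force: [-0.8, 0.1, -0.3]
gripper_width: 0.6
[-0.3   1.07  0.47  1.38 -0.58  0.82 -1.21]
t 6.95 tcp [0.7217 0.0149 0.0708] jaw -90.17 tilt [0.0125 0.0038] travel cm [-1.01  0.39 -0.34] F [-0.8  0.1 -0.3] g 52.8
  rotation rad [-0.0032 -0.0127 -0.0509]
```

```bash
python3 -m inch '[{"travel":[-0.5,0.2,-0.1],"rotation":[-0.003,-0.012,-0.05]},{"travel":[-0.4,0.2,-0.1],"rotation":[0,0,0]},{"travel":[0,0,0],"rotation":[0,0,0]},{"travel":[0,0,0],"rotation":[0,0,0]}]'
python3 -m inch '[{"travel":[0,0,0],"rotation":[0,0,0]},{"travel":[0,0,0],"rotation":[0,0,0]},{"travel":[0,0,0],"rotation":[0,0,0]},{"travel":[0,0,0],"rotation":[0,0,0]},{"travel":[0,0,0],"rotation":[0,0,0]}]' 0 8
python3 -c "
from h import *
go(.7115,.011,.072,92.75)"
```

```text
time: 7.28
tcp_pos: [0.7131, 0.0112, 0.0726]
tcp_rot: [1.0, 0.029, 0.001, -0.001]
contact_force: [0.8, 1.0, -0.1]
gripper_width: 0.601
time: 7.7
tcp_pos: [0.7135, 0.0114, 0.0728]
tcp_rot: [1.0, 0.029, 0.001, -0.002]
contact_force: [-0.2, 9.6, 1.1]
gripper_width: 0.244
t 7.7 tcp [0.7135 0.0114 0.0728] jaw -86.71 tilt [0.0024 0.0031] travel cm [-0.2   0.03  0.07] F [-0.2  9.6  1.1] g 21.5
  rotation rad [-0.003  -0.0026  0.0095]
```

```bash
python3 -m inch '[{"travel":[0,-0.1,0],"rotation":[0,0,0.01]},{"travel":[0,0,0],"rotation":[0,0,0]},{"travel":[0,0,0],"rotation":[0,0,0]}]'
python3 -c "
from h import *
go(.7115,.011,.072,92.75)"
python3 -m inch '[{"travel":[0,-0.05,0],"rotation":[0,0,0]},{"travel":[0,0,0],"rotation":[0,0,0]},{"travel":[0,0,0],"rotation":[0,0,0]}]'
python3 -c "
from h import *
go(.7115,.011,.072,92.75)"
```

```text
time: 7.95
tcp_pos: [0.7136, 0.0115, 0.0728]
tcp_rot: [1.0, 0.023, 0.001, -0.001]
contact_force: [0.0, -0.2, 0.4]
gripper_width: 0.246
t 7.95 tcp [0.7136 0.0115 0.0728] jaw -87.32 tilt [0.0027 0.0014] travel cm [-0.21  0.04  0.08] F [ 0.  -0.2  0.4] g 21.7
  rotation rad [-0.0012 -0.0028 -0.0012]
time: 8.2
tcp_pos: [0.7135, 0.0115, 0.0728]
tcp_rot: [1.0, 0.023, 0.001, -0.0]
contact_force: [0.5, -0.0, 0.2]
gripper_width: 0.245
t 8.2 tcp [0.7135 0.0115 0.0728] jaw -87.31 tilt [0.0027 0.0004] travel cm [-0.21  0.04  0.08] F [ 0.5 -0.   0.2] g 21.5
  rotation rad [-0.0003 -0.0027 -0.0011]
```

```bash
python3 -m inch '[{"travel":[0,0,0],"rotation":[0,0,0]},{"travel":[0,0,0],"rotation":[0,0,0]},{"travel":[0,0,0],"rotation":[0,0,0]},{"travel":[0,0,-2],"rotation":[0,0,0]},{"travel":[0,0,-3],"rotation":[0,0,0]},{"travel":[-2,0,-2],"rotation":[0,0,0]},{"travel":[-3.8,1,-1],"rotation":[0,0,0]},{"travel":[-4,1,0],"rotation":[0,0,0]},{"travel":[-4,1,0],"rotation":[0,0,0]},{"travel":[-4,1,0],"rotation":[0,0,0]},{"travel":[-4,1,0],"rotation":[0,0,0]},{"travel":[-4,1,0],"rotation":[0,0,0]},{"travel":[-2,1,0],"rotation":[0,0,0]},{"travel":[0,0,0],"rotation":[0,0,0]},{"travel":[0,0,0],"rotation":[0,0,0]}]' 65 20
python3 -c "
from h import *
go(.439,-.065,.10,94)
crop('side','s4.png',210,120,480,320,2.9)"
```

```text
time: 9.45
tcp_pos: [0.4295, -0.0703, 0.1546]
tcp_rot: [1.0, 0.026, 0.004, -0.002]
contact_force: [0.1, 0.0, -0.2]
gripper_width: 0.648
t 9.45 tcp [ 0.4295 -0.0703  0.1546] jaw -87.0 tilt [0.0084 0.0038] travel cm [ 0.93 -0.46  5.47] F [ 0.1  0.  -0.2] g 57.1
  rotation rad [-0.0032 -0.0087 -0.0175]
```

View pics/s4.png

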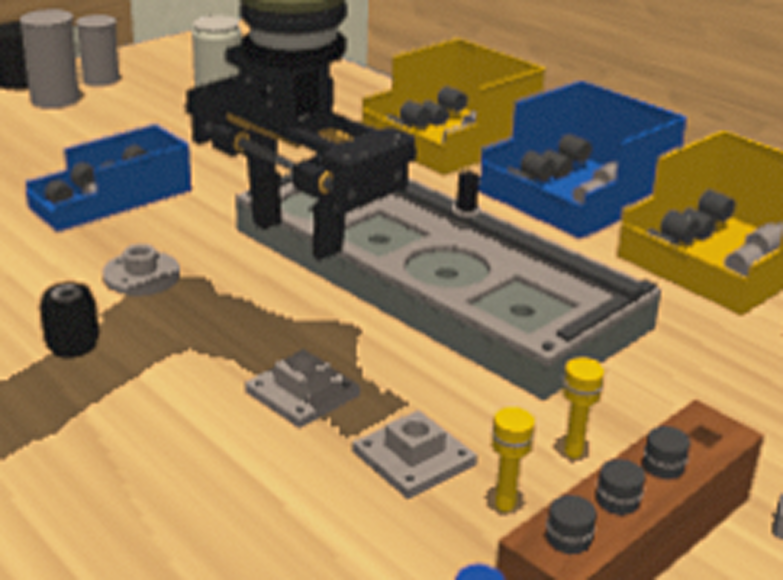

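The bar is open, with its post now by the far edge at crop (467,190), and the flanges are in place. Next I descend on square flange 1.

```bash
python3 -m inch '[{"travel":[0.5,-0.3,1.5],"rotation":[-0.003,-0.008,-0.017]},{"travel":[0.4,-0.2,1.5],"rotation":[0,0,0]},{"travel":[0,0,1.5],"rotation":[0,0,0]},{"travel":[0,0,1.5],"rotation":[0,0,0]},{"travel":[0,0,1.5],"rotation":[0,0,0]},{"travel":[0,0,1.5],"rotation":[0,0,0]},{"travel":[0,0,0],"rotation":[0,0,0]},{"travel":[0,0,0],"rotation":[0,0,0]}]'
python3 -c "
from h import *
go(.439,-.065,.014,94)
crop('side','s5.png',270,190,400,320,5)"
```

```text
time: 10.17
tcp_pos: [0.4597, -0.0593, 0.0597]
tcp_rot: [0.999, 0.04, 0.012, 0.0]
contact_force: [0.8, -0.3, 0.2]
gripper_width: 0.648
t 10.17 tcp [ 0.4597 -0.0593  0.0597] jaw -85.38 tilt [0.0234 0.0006] travel cm [-2.21  0.4   4.52] F [ 0.8 -0.3  0.2] g 57.0
  rotation rad [ 0.0011 -0.0234  0.0108]
```

View pics/s5.png

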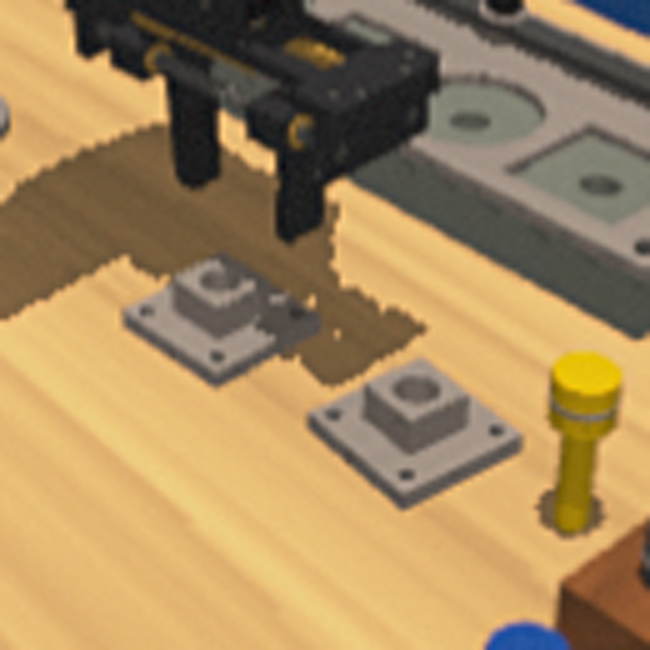

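```bash
python3 -m inch '[{"travel":[-1,0.2,0],"rotation":[0,-0.023,0.01]},{"travel":[-1,0.2,0.5],"rotation":[0,0,0]},{"travel":[0,0,0],"rotation":[0,0,0]},{"travel":[0,0,0],"rotation":[0,0,0]}]'
python3 -c "
from h import *
go(.439,-.065,.04,94)"
```

```text
time: 10.55
tcp_pos: [0.4419, -0.0647, 0.0568]
tcp_rot: [0.999, 0.035, 0.001, 0.001]
contact_force: [0.2, 0.4, -0.8]
gripper_width: 0.648
t 10.55 tcp [ 0.4419 -0.0647  0.0568] jaw -85.93 tilt [ 0.003  -0.0027] travel cm [-0.3   0.01  1.68] F [ 0.2  0.4 -0.8] g 57.0
  rotation rad [ 0.0029 -0.0028  0.0012]
```

```bash
python3 -m inch '[{"travel":[-0.4,0,0.7],"rotation":[0.003,-0.004,0]},{"travel":[-0.1,0,0.7],"rotation":[0,-0.003,0]},{"travel":[-0.1,0,0.7],"rotation":[0,-0.003,0]},{"travel":[0,0,0],"rotation":[0,0,0]},{"travel":[0,0,0],"rotation":[0,0,0]}]'
python3 -c "
from h import *
go(.439,-.065,.014,94)"
```

```text
time: 10.97
tcp_pos: [0.438, -0.065, 0.0356]
tcp_rot: [0.999, 0.036, -0.003, 0.0]
contact_force: [0.7, -0.2, 0.1]
gripper_width: 0.65
t 10.97 tcp [ 0.438  -0.065   0.0356] jaw -85.91 tilt [-0.0065 -0.0006] travel cm [0.12 0.01 2.16] F [ 0.7 -0.2  0.1] g 57.2
  rotation rad [0.0001 0.0065 0.0016]
```

Alignment is good. I go down to z = 0.014 and close.

```bash
python3 -m inch '[{"travel":[0,0,0.7],"rotation":[0,0.003,0]},{"travel":[-0.1,0,0.7],"rotation":[0,0,0]},{"travel":[-0.1,0,0.6],"rotation":[0,0,0]},{"travel":[0,0,0],"rotation":[0,0,0]},{"travel":[0,0,0],"rotation":[0,0,0]}]'
python3 -c "
from h import *
go(.439,-.065,.014,94)"
python3 -m inch '[{"travel":[0,0,0.1],"rotation":[0,0,0]},{"travel":[0,0,0],"rotation":[0,0,0]},{"travel":[0,0,0],"rotation":[0,0,0]},{"travel":[0,0,0],"rotation":[0,0,0]},{"travel":[0,0,0],"rotation":[0,0,0]},{"travel":[0,0,0],"rotation":[0,0,0]}]' 0 20
python3 -c "
from h import *
go(.439,-.065,.014,94)"
```

```text
time: 11.38
tcp_pos: [0.4426, -0.0659, 0.0186]
tcp_rot: [0.999, 0.034, -0.008, -0.001]
contact_force: [0.3, -0.0, -0.7]
gripper_width: 0.645
t 11.38 tcp [ 0.4426 -0.0659  0.0186] jaw -86.13 tilt [-0.0165  0.0018] travel cm [-0.34 -0.12  0.47] F [ 0.3 -0.  -0.7] g 56.8
  rotation rad [-0.003   0.0163 -0.0023]
time: 11.88
tcp_pos: [0.4428, -0.0658, 0.018]
tcp_rot: [1.0, 0.03, -0.008, -0.001]
contact_force: [-0.0, -0.1, -2.1]
gripper_width: 0.382
t 11.88 tcp [ 0.4428 -0.0658  0.018 ] jaw -86.51 tilt [-0.0168  0.0021] travel cm [-0.37 -0.11  0.41] F [-0.  -0.1 -2.1] g 33.6
  rotation rad [-0.0032  0.0166 -0.009 ]
```

```bash
python3 -m inch '[{"travel":[0,0,0],"rotation":[0,0,0]},{"travel":[0,0,0],"rotation":[0,0,0]},{"travel":[-0.3,0,0.2],"rotation":[0,0.016,-0.009]},{"travel":[0,0,0.1],"rotation":[0,0,0]},{"travel":[0,0,0],"rotation":[0,0,0]},{"travel":[0,0,0],"rotation":[0,0,0]}]' 55
python3 -c "
from h import *
go(.439,-.065,.014,94)"
```

```text
time: 12.38
tcp_pos: [0.4456, -0.0671, 0.0201]
tcp_rot: [0.999, 0.035, -0.005, -0.003]
contact_force: [-0.2, -0.3, -0.1]
gripper_width: 0.554
t 12.38 tcp [ 0.4456 -0.0671  0.0201] jaw -85.98 tilt [-0.0095  0.0049] travel cm [-0.64 -0.25  0.62] F [-0.2 -0.3 -0.1] g 48.8
  rotation rad [-0.0055  0.0091  0.0003]
```

```bash
python3 -m inch '[{"travel":[-0.6,-0.2,0.4],"rotation":[-0.005,0.009,0]},{"travel":[0,0,0],"rotation":[0,0,0]},{"travel":[0,0,0],"rotation":[0,0,0]}]'
python3 -c "
from h import *
go(.439,-.065,.014,94)"
python3 -m inch '[{"travel":[0,0,0],"rotation":[0,0,0]},{"travel":[0,0,0],"rotation":[0,0,0]}]'
python3 -c "
from h import *
go(.439,-.065,.014,94)"
```

```text
time: 12.63
tcp_pos: [0.4448, -0.0662, 0.0207]
tcp_rot: [0.999, 0.035, -0.005, -0.001]
contact_force: [-0.3, -0.7, 0.1]
gripper_width: 0.547
t 12.63 tcp [ 0.4448 -0.0662  0.0207] jaw -85.99 tilt [-0.0106  0.0018] travel cm [-0.57 -0.16  0.68] F [-0.3 -0.7  0.1] g 48.2
  rotation rad [-0.0026  0.0104  0.0001]
time: 12.8
tcp_pos: [0.4448, -0.0661, 0.0207]
tcp_rot: [0.999, 0.035, -0.005, -0.001]
contact_force: [0.3, 0.0, -0.4]
gripper_width: 0.546
t 12.8 tcp [ 0.4448 -0.0661  0.0207] jaw -85.98 tilt [-0.0107  0.0019] travel cm [-0.56 -0.15  0.67] F [ 0.3  0.  -0.4] g 48.0
  rotation rad [-0.0026  0.0105  0.0004]
```

```bash
python3 -c "
from h import *
print(status.read_state()['joint_pos'].round(3))"
```

```text
[ 0.02   0.915  0.043  2.215 -1.     0.043 -0.454]
```

```bash
python3 -m inch '[{"travel":[0,0,-1.5],"rotation":[0,0,0]},{"travel":[0,0,-2],"rotation":[0,0,0]},{"travel":[0,0,-2],"rotation":[0,0,0]},{"travel":[0,0,-1],"rotation":[0,0,0]},{"travel":[0,0,0],"rotation":[0,0,-0.1]},{"travel":[0,0,0],"rotation":[0,0,-0.12]},{"travel":[0,0,0],"rotation":[0,0,-0.12]},{"travel":[0,0,0],"rotation":[0,0,-0.12]},{"travel":[0,0,0],"rotation":[0,0,-0.12]},{"travel":[0,0,0],"rotation":[0,0,-0.12]},{"travel":[0,0,0],"rotation":[0,0,-0.12]},{"travel":[0,0,0],"rotation":[0,0,-0.12]},{"travel":[0,0,0],"rotation":[0,0,-0.12]},{"travel":[0,0,0],"rotation":[0,0,-0.12]},{"travel":[0,0,0],"rotation":[0,0,-0.12]},{"travel":[0,0,0],"rotation":[0,0,-0.12]},{"travel":[0,0,0],"rotation":[0,0,-0.12]},{"travel":[0,0,0],"rotation":[0,0,0]}]'
python3 -c "
from h import *
print(status.read_state()['joint_pos'].round(3))
go(.439,-.065,.06,4)
crop('side','s6.png',270,190,400,320,5)"
```

```text
time: 14.3
tcp_pos: [0.4439, -0.0654, 0.0889]
tcp_rot: [0.67, 0.743, -0.003, -0.006]
contact_force: [-0.2, 0.1, -0.5]
gripper_width: 0.552
[ 0.013  0.765  0.051  2.202 -0.2    0.192  0.35 ]
t 14.3 tcp [ 0.4439 -0.0654  0.0889] jaw 5.9 tilt [-0.0125  0.0029] travel cm [ 0.08 -0.45  2.89] F [-0.2  0.1 -0.5] g 48.6
  rotation rad [-0.0123 -0.0038  0.0331]
```

View pics/s6.png

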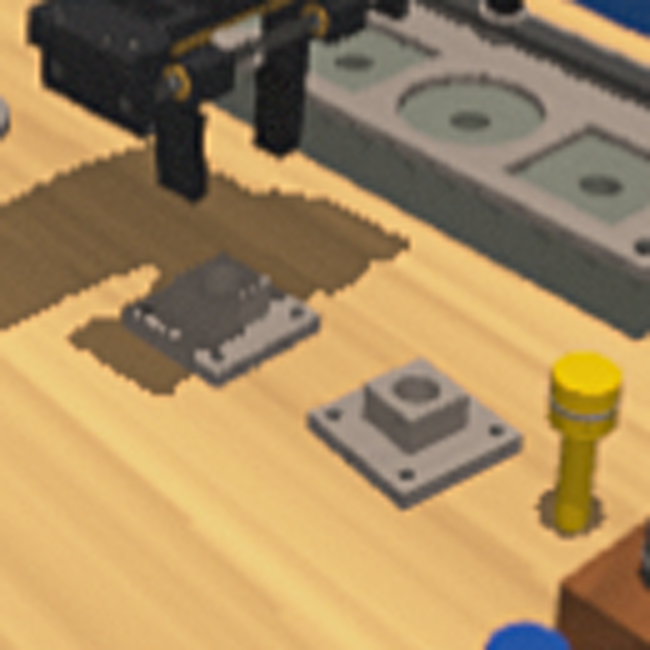

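```bash
python3 -m inch '[{"travel":[0.1,0,1],"rotation":[-0.012,-0.004,0.033]},{"travel":[0,0,1.2],"rotation":[0,0,0]},{"travel":[0,0,1.2],"rotation":[0,0,0]},{"travel":[0,0,1.2],"rotation":[0,0,0]},{"travel":[0,0,0],"rotation":[0,0,0]},{"travel":[0,0,0],"rotation":[0,0,0]}]'
python3 -c "
from h import *
print(status.read_state()['joint_pos'].round(3))
go(.442,-.065,.014,4)"
```

```text
time: 14.85
tcp_pos: [0.4447, -0.0648, 0.0419]
tcp_rot: [0.692, 0.721, 0.0, 0.002]
contact_force: [0.5, 0.2, -0.6]
gripper_width: 0.551
[ 0.03   0.866  0.018  2.227 -0.249  0.048  0.331]
t 14.85 tcp [ 0.4447 -0.0648  0.0419] jaw 2.35 tilt [ 0.0026 -0.0019] travel cm [ 0.   -0.27  2.79] F [ 0.5  0.2 -0.6] g 48.5
  rotation rad [ 0.0024  0.0021 -0.0287]
```

```bash
python3 -m inch '[{"travel":[0,0,0.8],"rotation":[0,0,-0.03]},{"travel":[0,0,0.8],"rotation":[0,0,0]},{"travel":[0,0,0.8],"rotation":[0,0,0]},{"travel":[0,0,0.5],"rotation":[0,0,0]},{"travel":[0,0,0],"rotation":[0,0,0]}]'
python3 -c "
from h import *
print(status.read_state()['joint_pos'].round(3))
go(.442,-.065,.014,4)"
```

```text
time: 15.27
tcp_pos: [0.4485, -0.0658, 0.0321]
tcp_rot: [0.686, 0.728, 0.001, -0.001]
contact_force: [-0.4, 0.1, -1.4]
gripper_width: 0.547
[ 0.023  0.889  0.038  2.213 -0.685  0.052  0.791]
t 15.27 tcp [ 0.4485 -0.0658  0.0321] jaw 3.39 tilt [-0.0007  0.0036] travel cm [ 0.12 -0.65  1.81] F [-0.4  0.1 -1.4] g 48.1
  rotation rad [-0.0004 -0.0037 -0.0106]
```

```bash
python3 -m inch '[{"travel":[0,0,-1.5],"rotation":[0,0,0]},{"travel":[0,0,-1.5],"rotation":[0,0,0]},{"travel":[0,0,-1],"rotation":[0,0,0]},{"travel":[0,0,0],"rotation":[0,0,-0.12]},{"travel":[0,0,0],"rotation":[0,0,-0.12]},{"travel":[0,0,0],"rotation":[0,0,-0.12]},{"travel":[0,0,0],"rotation":[0,0,-0.12]},{"travel":[0,0,0],"rotation":[0,0,-0.12]},{"travel":[0,0,0],"rotation":[0,0,-0.12]},{"travel":[0,0,0],"rotation":[0,0,-0.12]},{"travel":[0,0,0],"rotation":[0,0,-0.12]},{"travel":[0,0,0],"rotation":[0,0,-0.12]},{"travel":[0,0,0],"rotation":[0,0,-0.12]},{"travel":[0,0,0],"rotation":[0,0,-0.12]},{"travel":[0,0,0],"rotation":[0,0,-0.12]},{"travel":[0,0,0],"rotation":[0,0,-0.12]},{"travel":[0,0,0],"rotation":[0,0,0]}]'
python3 -c "
from h import *
print(status.read_state()['joint_pos'].round(3))
go(.440,-.065,.045,94)"
```

```text
time: 16.68
tcp_pos: [0.4528, -0.0666, 0.091]
tcp_rot: [-0.046, 0.999, 0.0, 0.01]
contact_force: [0.0, 0.0, 0.6]
gripper_width: 0.544
[ 0.065  0.756 -0.029  2.204  0.112  0.162  1.597]
t 16.68 tcp [ 0.4528 -0.0666  0.091 ] jaw 95.32 tilt [0.0208 0.0012] travel cm [1.36 0.28 4.58] F [0.  0.  0.6] g 47.9
  rotation rad [-0.0003  0.0208  0.023 ]
```

```bash
python3 -m inch '[{"travel":[1,0.1,0.8],"rotation":[0,0.02,0.02]},{"travel":[0.2,0,1],"rotation":[0,0,0]},{"travel":[0.2,0,1],"rotation":[0,0,0]},{"travel":[0.2,0,1],"rotation":[0,0,0]},{"travel":[0.1,0,1],"rotation":[0,0,0]},{"travel":[0,0,0],"rotation":[0,0,0]}]'
python3 -c "
from h import *
print(status.read_state()['joint_pos'].round(3))
go(.440,-.065,.045,94)"
```

```text
time: 17.18
tcp_pos: [0.4344, -0.0681, 0.0433]
tcp_rot: [-0.02, 1.0, -0.002, -0.004]
contact_force: [-0.1, -0.9, -1.1]
gripper_width: 0.554
[ 0.052  0.861 -0.007  2.246  0.22   0.043  1.438]
t 17.18 tcp [ 0.4344 -0.0681  0.0433] jaw 92.26 tilt [-0.0069 -0.0035] travel cm [-0.57  0.28 -0.17] F [-0.1 -0.9 -1.1] g 48.7
  rotation rad [-0.003  -0.0072 -0.0303]
```

```bash
python3 -m inch '[{"travel":[-0.4,0.2,0],"rotation":[0,0,-0.03]},{"travel":[0,0,0.6],"rotation":[0,0,0]},{"travel":[0,0,0.6],"rotation":[0,0,0]},{"travel":[0,0,0.6],"rotation":[0,0,0]},{"travel":[0,0,0.6],"rotation":[0,0,0]},{"travel":[0,0,0],"rotation":[0,0,0]}]'
python3 -c "
from h import *
print(status.read_state()['joint_pos'].round(3))
go(.440,-.066,.015,94)"
```

```text
time: 17.68
tcp_pos: [0.4408, -0.0662, 0.0212]
tcp_rot: [-0.029, 1.0, -0.003, -0.01]
contact_force: [-0.1, 0.6, 1.3]
gripper_width: 0.546
[ 0.057  0.911 -0.026  2.217  0.662  0.044  1.007]
t 17.68 tcp [ 0.4408 -0.0662  0.0212] jaw 93.27 tilt [-0.0206 -0.0056] travel cm [0.07 0.03 0.62] F [-0.1  0.6  1.3] g 48.1
  rotation rad [-0.0042 -0.0209 -0.0127]
```

```bash
python3 -m inch '[{"travel":[0,0,0.3],"rotation":[-0.004,-0.02,-0.012]},{"travel":[0,0,0.2],"rotation":[0,0,0]},{"travel":[0,0,0.2],"rotation":[0,0,0]},{"travel":[0,0,0],"rotation":[0,0,0]}]'
python3 -c "
from h import *
print(status.read_state()['joint_pos'].round(3))
go(.440,-.066,.015,94)"
python3 -m inch '[{"travel":[0,0,0.3],"rotation":[0,-0.01,0]},{"travel":[0,0,0.2],"rotation":[0,-0.01,0]},{"travel":[0,0,0.2],"rotation":[0,-0.01,0]},{"travel":[0,0,0],"rotation":[0,0,0]}]'
python3 -c "
from h import *
print(status.read_state()['joint_pos'].round(3))
go(.440,-.066,.015,94)"
```

```text
time: 18.02
tcp_pos: [0.4411, -0.0668, 0.0176]
tcp_rot: [-0.028, 1.0, -0.003, -0.009]
contact_force: [-0.5, 0.9, -0.0]
gripper_width: 0.545
[ 0.066  0.918 -0.04   2.219  1.064  0.044  0.604]
t 18.02 tcp [ 0.4411 -0.0668  0.0176] jaw 93.17 tilt [-0.0171 -0.0066] travel cm [0.1  0.08 0.26] F [-0.5  0.9 -0. ] g 48.0
  rotation rad [-0.0054 -0.0175 -0.0145]
time: 18.35
tcp_pos: [0.4407, -0.0676, 0.0147]
tcp_rot: [-0.027, 1.0, -0.004, -0.002]
contact_force: [0.9, -0.4, -0.4]
gripper_width: 0.551
[ 0.119  0.924 -0.124  2.23   1.616  0.108  0.052]
t 18.35 tcp [ 0.4407 -0.0676  0.0147] jaw 93.06 tilt [-0.0038 -0.009 ] travel cm [ 0.06  0.16 -0.03] F [ 0.9 -0.4 -0.4] g 48.5
  rotation rad [-0.0087 -0.0044 -0.0163]
```

```bash
python3 -m inch '[{"travel":[0.1,0.15,0],"rotation":[-0.008,-0.004,-0.016]},{"travel":[0,0,0],"rotation":[0,0,0]},{"travel":[0,0,0],"rotation":[0,0,0]}]'
python3 -c "
from h import *
go(.440,-.066,.014,94)"
python3 -m inch '[{"travel":[0,0,0.1],"rotation":[0,0,0]},{"travel":[0,0,0],"rotation":[0,0,0]},{"travel":[0,0,0],"rotation":[0,0,0]},{"travel":[0,0,0],"rotation":[0,0,0]},{"travel":[0,0,0],"rotation":[0,0,0]},{"travel":[0,0,0],"rotation":[0,0,0]}]' 0 25
python3 -c "
from h import *
go(.440,-.066,.014,94)
print(status.read_state()['joint_pos'].round(3))
crop('side','s7.png',270,190,400,320,5)"
```

```text
time: 18.6
tcp_pos: [0.439, -0.0662, 0.0154]
tcp_rot: [-0.034, 0.999, -0.0, -0.001]
contact_force: [0.8, -0.3, 0.8]
gripper_width: 0.552
t 18.6 tcp [ 0.439  -0.0662  0.0154] jaw 93.9 tilt [-0.0027 -0.001 ] travel cm [-0.11  0.01  0.14] F [ 0.8 -0.3  0.8] g 48.5
  rotation rad [-0.0008 -0.0027 -0.0017]
time: 19.1
tcp_pos: [0.439, -0.0662, 0.0146]
tcp_rot: [-0.033, 0.999, -0.002, -0.002]
contact_force: [-0.6, -0.8, -0.1]
gripper_width: 0.38
t 19.1 tcp [ 0.439  -0.0662  0.0146] jaw 93.83 tilt [-0.0038 -0.0032] travel cm [-0.1   0.01  0.06] F [-0.6 -0.8 -0.1] g 33.5
  rotation rad [-0.0029 -0.004  -0.003 ]
[ 0.134  0.924 -0.146  2.234  1.634  0.12   0.048]
```

View pics/s7.png

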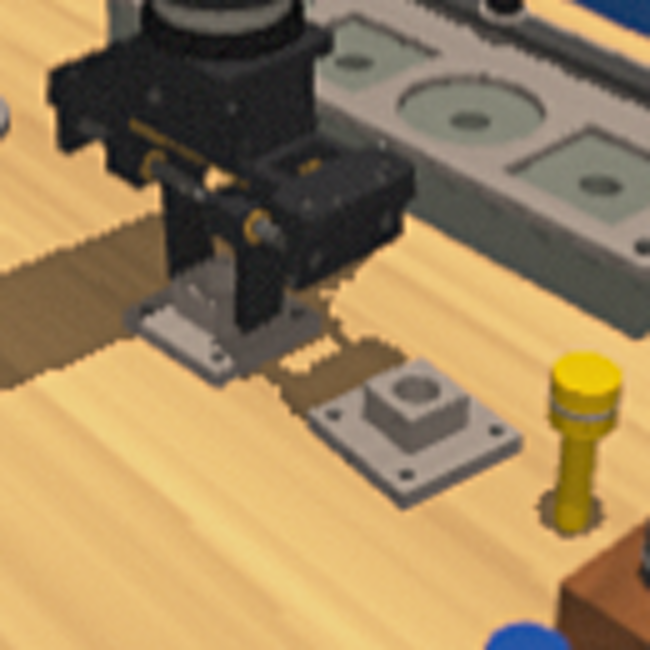

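```bash
python3 -m inch '[{"travel":[0,0,0],"rotation":[0,0,0]},{"travel":[0,0,-1],"rotation":[0,0,0]},{"travel":[0,0,-2],"rotation":[0,0,0]},{"travel":[0,0,-2],"rotation":[0,0,0]},{"travel":[-0.5,0,-2],"rotation":[0,0,0]},{"travel":[-1,0.5,-1],"rotation":[0,0,0]},{"travel":[0,0,0],"rotation":[0,0,0]},{"travel":[0,0,0],"rotation":[0,0,0]}]' 0 40
python3 -c "
from h import *
go(.6314,.0537,.095,92.7)
print(status.read_state()['joint_pos'].round(3))"
```

```text
time: 19.82
tcp_pos: [0.4509, -0.0623, 0.0829]
tcp_rot: [-0.034, 0.999, -0.005, -0.007]
contact_force: [-0.5, -0.6, -5.7]
gripper_width: 0.384
t 19.82 tcp [ 0.4509 -0.0623  0.0829] jaw 93.85 tilt [-0.0135 -0.0098] travel cm [-18.76  10.35  -1.56] F [-0.5 -0.6 -5.7] g 33.8
  rotation rad [-0.0091 -0.014   0.02  ]
[ 0.306  0.806 -0.451  2.17   0.978  0.401  0.677]
```

```bash
python3 -m inch '[{"travel":[-1.2,0.7,-0.5],"rotation":[-0.009,-0.014,0.02]},{"travel":[-2,1.1,-0.5],"rotation":[0,0,0]},{"travel":[-2.4,1.3,-0.3],"rotation":[0,0,0]},{"travel":[-2.4,1.3,0],"rotation":[0,0,0]},{"travel":[-2.4,1.3,0],"rotation":[0,0,0]},{"travel":[-2.4,1.3,0],"rotation":[0,0,0]},{"travel":[-2,1.3,0],"rotation":[0,0,0]},{"travel":[-1.5,0.8,0],"rotation":[0,0,0]},{"travel":[-1,0.5,0],"rotation":[0,0,0]},{"travel":[0,0,0],"rotation":[0,0,0]},{"travel":[0,0,0],"rotation":[0,0,0]}]'
python3 -c "
from h import *
go(.6314,.0537,.075,92.7)
print(status.read_state()['joint_pos'].round(3))"
```

```text
time: 20.73
tcp_pos: [0.6076, 0.0346, 0.0723]
tcp_rot: [-0.023, 1.0, -0.012, -0.018]
contact_force: [0.3, -0.9, -6.2]
gripper_width: 0.378
t 20.73 tcp [0.6076 0.0346 0.0723] jaw 92.65 tilt [-0.0345 -0.0245] travel cm [-2.45  1.79 -0.4 ] F [ 0.3 -0.9 -6.2] g 33.3
  rotation rad [-0.0229 -0.0356 -0.0009]
[ 0.174  0.967 -0.589  1.684  0.743  0.773  0.826]
```

```bash
python3 -m inch '[{"travel":[-0.4,0.4,-0.8],"rotation":[-0.023,-0.035,0]},{"travel":[-1,0.8,-0.2],"rotation":[0,0,0]},{"travel":[-0.9,0.7,0],"rotation":[0,0,0]},{"travel":[0,0,0],"rotation":[0,0,0]},{"travel":[0,0,0],"rotation":[0,0,0]}]'
python3 -c "
from h import *
go(.6314,.0537,.070,92.7)"
```

```text
time: 21.15
tcp_pos: [0.6216, 0.0486, 0.0754]
tcp_rot: [-0.023, 1.0, -0.006, -0.008]
contact_force: [-0.1, -1.2, -5.1]
gripper_width: 0.382
t 21.15 tcp [0.6216 0.0486 0.0754] jaw 92.65 tilt [-0.0148 -0.0117] travel cm [-1.02  0.47  0.52] F [-0.1 -1.2 -5.1] g 33.6
  rotation rad [-0.0109 -0.0154 -0.0008]
```

```bash
python3 -m inch '[{"travel":[-0.7,0.3,0],"rotation":[-0.011,-0.015,0]},{"travel":[-0.5,0.3,0],"rotation":[0,0,0]},{"travel":[0,0,0],"rotation":[0,0,0]},{"travel":[0,0,0],"rotation":[0,0,0]}]'
python3 -c "
from h import *
go(.6314,.0537,.065,92.7)
crop('side','s8.png',270,150,400,280,5)"
```

```text
time: 21.48
tcp_pos: [0.6321, 0.0532, 0.0737]
tcp_rot: [-0.023, 1.0, -0.001, -0.001]
contact_force: [-0.1, 0.2, -4.7]
gripper_width: 0.386
t 21.48 tcp [0.6321 0.0532 0.0737] jaw 92.61 tilt [-0.0028 -0.0023] travel cm [0.06 0.05 0.87] F [-0.1  0.2 -4.7] g 34.0
  rotation rad [-0.0021 -0.0029 -0.0015]
```

View pics/s8.png

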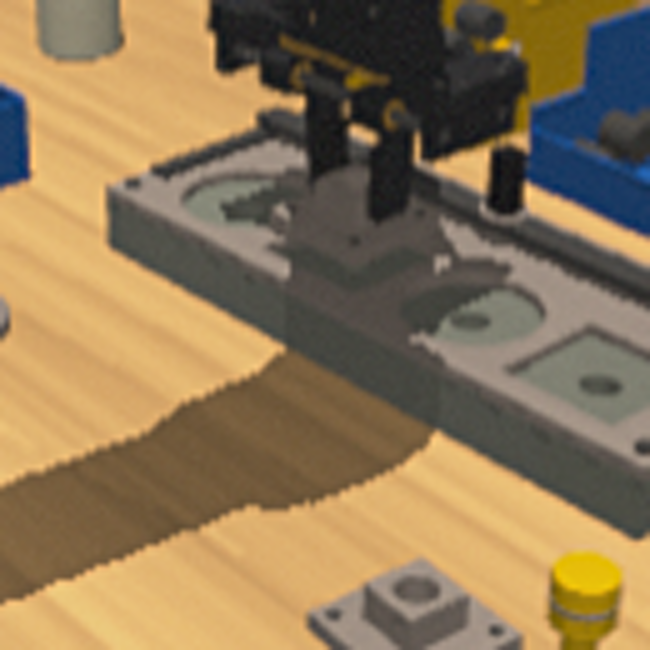

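```bash
python3 -m inch '[{"travel":[0,0,0.4],"rotation":[-0.002,-0.003,0]},{"travel":[0,0,0.4],"rotation":[0,0,0]},{"travel":[0,0,0.3],"rotation":[0,0,0]},{"travel":[0,0,0],"rotation":[0,0,0]}]'
python3 -c "
from h import *
go(.6314,.0537,.0506,92.7)"
```

```text
time: 21.87
tcp_pos: [0.6318, 0.0528, 0.0617]
tcp_rot: [-0.023, 1.0, -0.0, 0.0]
contact_force: [0.1, -0.3, -4.8]
gripper_width: 0.38
t 21.87 tcp [0.6318 0.0528 0.0617] jaw 92.6 tilt [ 0.0004 -0.0001] travel cm [0.04 0.09 1.11] F [ 0.1 -0.3 -4.8] g 33.4
  rotation rad [-0.0001  0.0004 -0.0018]
```

```bash
python3 -m inch '[{"travel":[0.05,0.15,0.2],"rotation":[0,0,0]},{"travel":[0,0,0.25],"rotation":[0,0,0]},{"travel":[0,0,0.2],"rotation":[0,0,0]},{"travel":[0,0,0],"rotation":[0,0,0]}]'
python3 -c "
from h import *
go(.6314,.0537,.0506,92.7)"
python3 -m inch '[{"travel":[0,0,0.25],"rotation":[0,0,0]},{"travel":[0,0,0.25],"rotation":[0,0,0]},{"travel":[0,0,0],"rotation":[0,0,0]}]'
python3 -c "
from h import *
go(.6314,.0537,.0506,92.7)"
```

```text
time: 22.2
tcp_pos: [0.6309, 0.0544, 0.0541]
tcp_rot: [-0.023, 1.0, -0.0, -0.0]
contact_force: [0.3, 0.8, -5.6]
gripper_width: 0.379
t 22.2 tcp [0.6309 0.0544 0.0541] jaw 92.61 tilt [-0.0002 -0.0002] travel cm [-0.05 -0.08  0.35] F [ 0.3  0.8 -5.6] g 33.3
  rotation rad [-0.0002 -0.0002 -0.0017]
time: 22.45
tcp_pos: [0.6314, 0.0547, 0.0512]
tcp_rot: [-0.023, 1.0, -0.001, 0.001]
contact_force: [1.2, 0.3, -6.0]
gripper_width: 0.378
t 22.45 tcp [0.6314 0.0547 0.0512] jaw 92.6 tilt [ 0.0012 -0.001 ] travel cm [ 0.   -0.1   0.06] F [ 1.2  0.3 -6. ] g 33.3
  rotation rad [-0.0011  0.0011 -0.0018]
```

```bash
python3 -m inch '[{"travel":[0,0,0.1],"rotation":[0,0,0]},{"travel":[0,0,0.1],"rotation":[0,0,0]},{"travel":[0,0,0],"rotation":[0,0,0]}]'
python3 -c "
from h import *
go(.6314,.0537,.0506,92.7)"
python3 -m inch '[{"travel":[0,0,0],"rotation":[0,0,0]},{"travel":[0,0,0],"rotation":[0,0,0]},{"travel":[0,0,0],"rotation":[0,0,0]},{"travel":[0,0,0],"rotation":[0,0,0]},{"travel":[0,0,-1.5],"rotation":[0,0,0]},{"travel":[0,0,-2],"rotation":[0,0,0]},{"travel":[0,0,-2],"rotation":[0,0,0]},{"travel":[0,0,-2],"rotation":[0,0,0]},{"travel":[0,0,-1],"rotation":[0,0,0]},{"travel":[0,0,0],"rotation":[0,0,0]}]' 62
python3 -c "
from h import *
go(.453,-.190,.12,-5)
print(status.read_state()['joint_pos'].round(3))
crop('side','s9.png',270,150,400,280,5)"
```

```text
time: 22.7
tcp_pos: [0.6318, 0.0549, 0.0509]
tcp_rot: [-0.023, 1.0, -0.001, 0.001]
contact_force: [-0.2, -0.3, -5.2]
gripper_width: 0.378
t 22.7 tcp [0.6318 0.0549 0.0509] jaw 92.59 tilt [ 0.0025 -0.0015] travel cm [ 0.04 -0.12  0.03] F [-0.2 -0.3 -5.2] g 33.3
  rotation rad [-0.0016  0.0024 -0.0019]
time: 23.53
tcp_pos: [0.6339, 0.057, 0.1443]
tcp_rot: [-0.023, 1.0, 0.001, 0.004]
contact_force: [0.6, 0.3, -0.2]
gripper_width: 0.623
t 23.53 tcp [0.6339 0.057  0.1443] jaw 92.64 tilt [0.0084 0.0024] travel cm [ 19.23 -23.84   2.22] F [ 0.6  0.3 -0.2] g 54.8
  rotation rad [-0.0101  0.0114 -1.4374]
[ 0.184  0.888 -0.66   1.606  0.668  0.875  0.882]
```

View pics/s9.png

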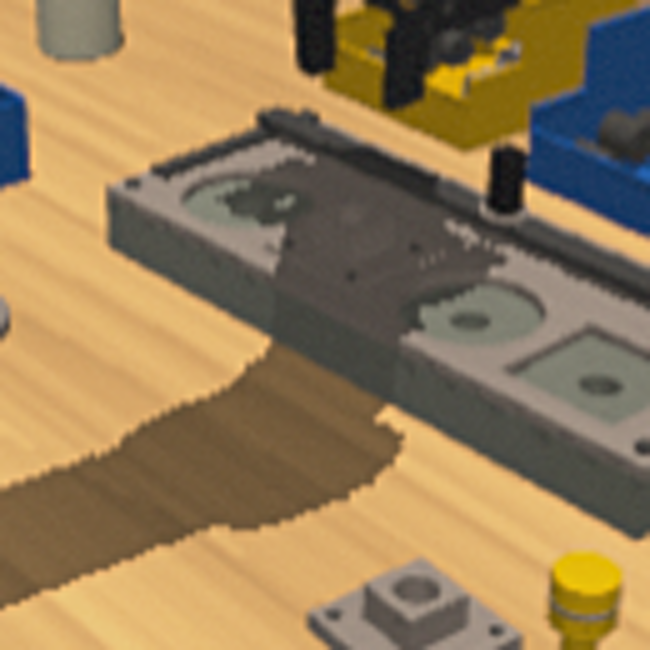

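```bash
python3 -m inch '[{"travel":[0,0,0],"rotation":[0,0,0.1]},{"travel":[0,0,0],"rotation":[0,0,0.122]},{"travel":[0,0,0],"rotation":[0,0,0.122]},{"travel":[0,0,0],"rotation":[0,0,0.122]},{"travel":[0,0,0],"rotation":[0,0,0.122]},{"travel":[0,0,0],"rotation":[0,0,0.122]},{"travel":[0,0,0],"rotation":[0,0,0.122]},{"travel":[0,0,0],"rotation":[0,0,0.122]},{"travel":[0,0,0],"rotation":[0,0,0.122]},{"travel":[0,0,0],"rotation":[0,0,0.122]},{"travel":[0,0,0],"rotation":[0,0,0.122]},{"travel":[0,0,0],"rotation":[0,0,0.122]},{"travel":[0,0,0],"rotation":[0,0,0.122]},{"travel":[0,0,0],"rotation":[0,0,0.122]},{"travel":[0,0,0],"rotation":[0,0,0]}]'
python3 -c "
from h import *
go(.453,-.190,.12,-5)
print(status.read_state()['joint_pos'].round(3))"
```

```text
time: 24.83
tcp_pos: [0.624, 0.0531, 0.1278]
tcp_rot: [0.747, 0.665, -0.008, -0.004]
contact_force: [-0.1, 0.9, -0.6]
gripper_width: 0.619
t 24.83 tcp [0.624  0.0531 0.1278] jaw -6.58 tilt [-0.0165 -0.0048] travel cm [-26.1  -14.18   1.18] F [-0.1  0.9 -0.6] g 54.5
  rotation rad [-0.016   0.0062 -0.0277]
[-0.056  0.838 -0.189  1.637  0.22   0.705 -0.469]
```

```bash
python3 -m inch '[{"travel":[-1.5,-0.8,-0.5],"rotation":[-0.016,0.006,-0.027]},{"travel":[-2.8,-1.5,0],"rotation":[0,0,0]},{"travel":[-3,-1.7,0],"rotation":[0,0,0]},{"travel":[-3,-1.7,0],"rotation":[0,0,0]},{"travel":[-3,-1.7,0],"rotation":[0,0,0]},{"travel":[-3,-1.7,0],"rotation":[0,0,0]},{"travel":[-3,-1.7,0],"rotation":[0,0,0]},{"travel":[-3,-1.7,0],"rotation":[0,0,0]},{"travel":[-2,-1,0],"rotation":[0,0,0]},{"travel":[0,0,0],"rotation":[0,0,0]},{"travel":[0,0,0],"rotation":[0,0,0]}]'
python3 -c "
from h import *
go(.453,-.190,.09,-5)
print(status.read_state()['joint_pos'].round(3))
crop('side','s10.png',210,120,480,320,2.9)"
```

```text
time: 25.75
tcp_pos: [0.4614, -0.1852, 0.1246]
tcp_rot: [0.721, 0.693, -0.002, -0.005]
contact_force: [1.2, 1.2, 0.5]
gripper_width: 0.619
t 25.75 tcp [ 0.4614 -0.1852  0.1246] jaw -2.29 tilt [-0.0096  0.0049] travel cm [-0.53 -0.79  3.47] F [1.2 1.2 0.5] g 54.5
  rotation rad [-0.01   -0.004   0.0473]
[ 0.433  0.723 -0.231  2.036  0.365  0.431 -0.118]
```

View pics/s10.png

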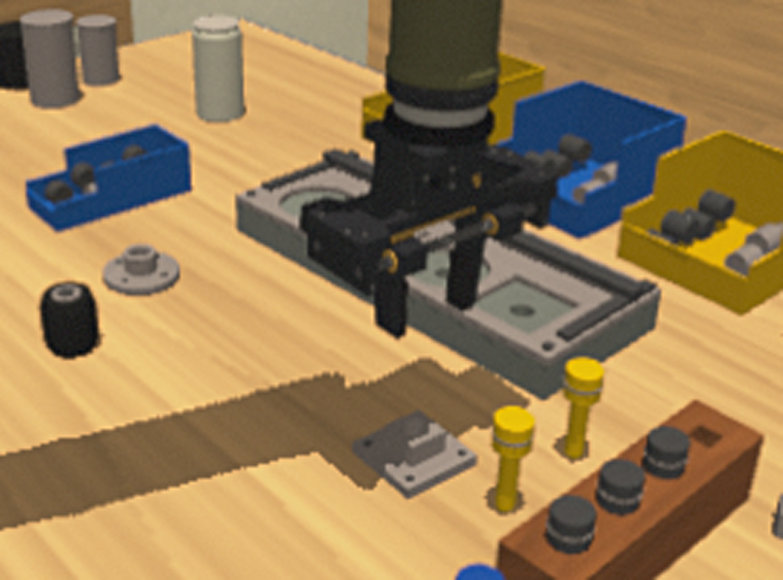

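```bash
python3 -c "
from h import *
print(onz('top',[(401,181),(407,209.5)],.086))"
python3 -m inch '[{"travel":[-0.3,-0.4,0],"rotation":[-0.01,-0.004,0.047]},{"travel":[-0.2,-0.3,0.7],"rotation":[0,0,0]},{"travel":[0,0,0.9],"rotation":[0,0,0]},{"travel":[0,0,0],"rotation":[0,0,0]}]'
python3 -c "
from h import *
go(.453,-.190,.06,-5)"
```

```text
[[ 0.54323149 -0.268524    0.086     ]
 [ 0.45850924 -0.27494144  0.086     ]]
time: 26.13
tcp_pos: [0.4575, -0.1852, 0.1069]
tcp_rot: [0.733, 0.68, 0.002, 0.0]
contact_force: [0.6, 1.1, 0.1]
gripper_width: 0.623
t 26.13 tcp [ 0.4575 -0.1852  0.1069] jaw -4.28 tilt [0.0032 0.0027] travel cm [-0.52 -0.43  4.68] F [0.6 1.1 0.1] g 54.8
  rotation rad [ 0.0029 -0.003   0.0125]
```

```bash
python3 -m inch '[{"travel":[-0.5,-0.4,0.8],"rotation":[0,-0.003,0.012]},{"travel":[0,0,1],"rotation":[0,0,0]},{"travel":[0,0,1],"rotation":[0,0,0]},{"travel":[0,0,1],"rotation":[0,0,0]},{"travel":[0,0,1],"rotation":[0,0,0]},{"travel":[0,0,0],"rotation":[0,0,0]}]'
python3 -c "
from h import *
go(.453,-.190,.04,-5)"
```

```text
time: 26.63
tcp_pos: [0.4581, -0.1833, 0.0542]
tcp_rot: [0.731, 0.683, 0.003, 0.0]
contact_force: [0.8, 0.3, -0.0]
gripper_width: 0.616
t 26.63 tcp [ 0.4581 -0.1833  0.0542] jaw -3.91 tilt [0.0047 0.0041] travel cm [-0.71 -0.47  1.42] F [ 0.8  0.3 -0. ] g 54.2
  rotation rad [ 0.0043 -0.0045  0.0191]
```

```bash
python3 -m inch '[{"travel":[-0.7,-0.5,0],"rotation":[0.004,-0.005,0.019]},{"travel":[-0.1,0,0.5],"rotation":[0,0,0]},{"travel":[-0.1,0,0.6],"rotation":[0,0,0]},{"travel":[-0.1,0,0.6],"rotation":[0,0,0]},{"travel":[0,0,0],"rotation":[0,0,0]}]'
python3 -c "
from h import *
go(.453,-.190,.014,-5)
print(status.read_state()['joint_pos'].round(3))"
```

```text
time: 27.05
tcp_pos: [0.4537, -0.1923, 0.036]
tcp_rot: [0.736, 0.677, 0.0, 0.001]
contact_force: [-0.3, -0.1, 0.7]
gripper_width: 0.618
t 27.05 tcp [ 0.4537 -0.1923  0.036 ] jaw -4.82 tilt [ 0.0016 -0.0003] travel cm [ 0.22 -0.09  2.2 ] F [-0.3 -0.1  0.7] g 54.4
  rotation rad [0.0016 0.0002 0.0032]
[ 0.363  0.886 -0.092  2.097  0.419  0.175 -0.192]
```

```bash
python3 -m inch '[{"travel":[0.1,0,0.7],"rotation":[0,0,0]},{"travel":[0,0,0.7],"rotation":[0,0,0]},{"travel":[0,0,0.6],"rotation":[0,0,0]},{"travel":[0,0,0],"rotation":[0,0,0]}]'
python3 -c "
from h import *
go(.453,-.190,.014,-5)"
```

```text
time: 27.38
tcp_pos: [0.4542, -0.1914, 0.0142]
tcp_rot: [0.736, 0.677, 0.001, 0.001]
contact_force: [-0.5, 0.4, 0.0]
gripper_width: 0.62
t 27.38 tcp [ 0.4542 -0.1914  0.0142] jaw -4.83 tilt [ 0.0026 -0.0004] travel cm [ 0.13 -0.13  0.02] F [-0.5  0.4  0. ] g 54.6
  rotation rad [0.0026 0.0001 0.003 ]
```

```bash
python3 -m inch '[{"travel":[0.13,-0.1,0],"rotation":[0,0,0]},{"travel":[0,0,0],"rotation":[0,0,0]},{"travel":[0,0,0],"rotation":[0,0,0]},{"travel":[0,0,0],"rotation":[0,0,0]},{"travel":[0,0,0],"rotation":[0,0,0]},{"travel":[0,0,0],"rotation":[0,0,0]},{"travel":[0,0,0],"rotation":[0,0,0]}]' 0 40
python3 -c "
from h import *
go(.453,-.190,.014,-5)"
python3 -m inch '[{"travel":[0,0,-1],"rotation":[0,0,0]},{"travel":[0,0,-1.5],"rotation":[0,0,0]},{"travel":[0,0,-1.5],"rotation":[0,0,0]},{"travel":[0,0,-1.5],"rotation":[0,0,0]},{"travel":[0,0,-1.5],"rotation":[0,0,0]},{"travel":[0,0,-1],"rotation":[0,0,0]},{"travel":[0,0,0],"rotation":[0,0,0]},{"travel":[0,0,0],"rotation":[0,0,0]}]'
python3 -c "
from h import *
go(.6401,-.130,.09,2.7)
print(status.read_state()['joint_pos'].round(3))"
```

```text
time: 27.97
tcp_pos: [0.4525, -0.1894, 0.0135]
tcp_rot: [0.736, 0.677, 0.0, 0.0]
contact_force: [0.3, -0.2, -3.0]
gripper_width: 0.383
t 27.97 tcp [ 0.4525 -0.1894  0.0135] jaw -4.8 tilt [0.0008 0.0002] travel cm [-0.05  0.05 -0.05] F [ 0.3 -0.2 -3. ] g 33.7
  rotation rad [ 0.0008 -0.0003  0.0034]
time: 28.63
tcp_pos: [0.4504, -0.1894, 0.0998]
tcp_rot: [0.736, 0.677, -0.001, -0.001]
contact_force: [-0.1, -0.2, -3.7]
gripper_width: 0.379
t 28.63 tcp [ 0.4504 -0.1894  0.0998] jaw -4.8 tilt [-0.0023 -0.0001] travel cm [ 7.51 18.41  0.94] F [-0.1 -0.2 -3.7] g 33.4
  rotation rad [-0.0023 -0.     -0.131 ]
[ 0.413  0.759 -0.178  2.085  0.388  0.331 -0.169]
```

```bash
python3 -m inch '[{"travel":[0,0,0],"rotation":[-0.002,0,-0.066]},{"travel":[0,0,0],"rotation":[0,0,-0.066]},{"travel":[0.4,1.2,0],"rotation":[0,0,0]},{"travel":[0.6,2.2,-0.1],"rotation":[0,0,0]},{"travel":[0.6,2.4,-0.1],"rotation":[0,0,0]},{"travel":[0.6,2.4,-0.1],"rotation":[0,0,0]},{"travel":[0.6,2.4,0],"rotation":[0,0,0]},{"travel":[0.6,2.4,0],"rotation":[0,0,0]},{"travel":[0.6,2.2,0],"rotation":[0,0,0]},{"travel":[0.5,1.6,0],"rotation":[0,0,0]},{"travel":[0,0,0],"rotation":[0,0,0]},{"travel":[0,0,0],"rotation":[0,0,0]}]'
python3 -c "
from h import *
go(.6401,-.130,.075,2.7)
print(status.read_state()['joint_pos'].round(3))"
```

```text
time: 29.63
tcp_pos: [0.6104, -0.1334, 0.0905]
tcp_rot: [0.689, 0.725, -0.008, -0.01]
contact_force: [-0.8, -0.7, -3.9]
gripper_width: 0.384
t 29.63 tcp [ 0.6104 -0.1334  0.0905] jaw 2.96 tilt [-0.026   0.0014] travel cm [0.18 3.02 1.48] F [-0.8 -0.7 -3.9] g 33.8
  rotation rad [-0.0259 -0.0026  0.0046]
[ 0.287  0.899 -0.27   1.646  0.346  0.671 -0.113]
```

```bash
python3 -m inch '[{"travel":[0.1,1.2,0],"rotation":[-0.026,-0.003,0.004]},{"travel":[0.1,1.3,0.3],"rotation":[0,0,0]},{"travel":[0,0.8,0.3],"rotation":[0,0,0]},{"travel":[0,0,0],"rotation":[0,0,0]},{"travel":[0,0,0],"rotation":[0,0,0]}]'
python3 -c "
from h import *
go(.6401,-.130,.065,2.7)"
```

```text
time: 30.05
tcp_pos: [0.6397, -0.1315, 0.0805]
tcp_rot: [0.691, 0.723, -0.003, -0.001]
contact_force: [-0.7, -0.6, -3.3]
gripper_width: 0.381
t 30.05 tcp [ 0.6397 -0.1315  0.0805] jaw 2.61 tilt [-0.0057 -0.0022] travel cm [0.15 0.06 1.55] F [-0.7 -0.6 -3.3] g 33.5
  rotation rad [-0.0058  0.002  -0.0015]
```

```bash
python3 -m inch '[{"travel":[0.15,0.05,0.5],"rotation":[-0.005,0.002,0]},{"travel":[0,0,0.5],"rotation":[0,0,0]},{"travel":[0,0,0.4],"rotation":[0,0,0]},{"travel":[0,0,0],"rotation":[0,0,0]}]'
python3 -c "
from h import *
go(.6401,-.130,.0495,2.7)"
```

```text
time: 30.38
tcp_pos: [0.6374, -0.1313, 0.0649]
tcp_rot: [0.691, 0.723, -0.001, -0.001]
contact_force: [-0.7, 0.5, -4.1]
gripper_width: 0.381
t 30.38 tcp [ 0.6374 -0.1313  0.0649] jaw 2.53 tilt [-0.0033 -0.0008] travel cm [0.11 0.28 1.54] F [-0.7  0.5 -4.1] g 33.5
  rotation rad [-0.0033  0.0006 -0.003 ]
```

```bash
python3 -m inch '[{"travel":[0.12,0.3,0.2],"rotation":[-0.003,0,-0.003]},{"travel":[0,0.05,0.2],"rotation":[0,0,0]},{"travel":[0,0,0],"rotation":[0,0,0]}]'
python3 -c "
from h import *
go(.6401,-.130,.0495,2.7)"
python3 -m inch '[{"travel":[0,0,0.25],"rotation":[0,0,0]},{"travel":[0,0.05,0.25],"rotation":[0,0,0]},{"travel":[0,0.05,0.25],"rotation":[0,0,0]},{"travel":[0,0,0],"rotation":[0,0,0]}]'
python3 -c "
from h import *
go(.6401,-.130,.0495,2.7)"
```

```text
time: 30.63
tcp_pos: [0.6403, -0.1302, 0.0602]
tcp_rot: [0.69, 0.724, -0.001, -0.0]
contact_force: [-0.1, 0.3, -4.5]
gripper_width: 0.38
t 30.63 tcp [ 0.6403 -0.1302  0.0602] jaw 2.69 tilt [-0.0011 -0.0009] travel cm [ 0.02 -0.02  1.07] F [-0.1  0.3 -4.5] g 33.4
  rotation rad [-0.0011  0.0008 -0.0001]
time: 30.97
tcp_pos: [0.6419, -0.1299, 0.0522]
tcp_rot: [0.69, 0.724, -0.0, 0.0]
contact_force: [-0.5, -0.3, -4.1]
gripper_width: 0.381
t 30.97 tcp [ 0.6419 -0.1299  0.0522] jaw 2.7 tilt [-0.0001 -0.0008] travel cm [ 0.   -0.18  0.27] F [-0.5 -0.3 -4.1] g 33.6
  rotation rad [-0.0002  0.0008  0.0001]
```

```bash
python3 -m inch '[{"travel":[0,-0.15,0.15],"rotation":[0,0,0]},{"travel":[0,0,0.15],"rotation":[0,0,0]},{"travel":[0,0,0.1],"rotation":[0,0,0]},{"travel":[0,0,0],"rotation":[0,0,0]}]'
python3 -c "
from h import *
go(.6401,-.130,.0495,2.7)"
python3 -m inch '[{"travel":[0,0,0],"rotation":[0,0,0]},{"travel":[0,0,0],"rotation":[0,0,0]},{"travel":[0,0,0],"rotation":[0,0,0]},{"travel":[0,0,0],"rotation":[0,0,0]},{"travel":[0,0,-1.5],"rotation":[0,0,0]},{"travel":[0,0,-2],"rotation":[0,0,0]},{"travel":[0,0,-2],"rotation":[0,0,0]},{"travel":[0,0,-2],"rotation":[0,0,0]},{"travel":[0,0,-1],"rotation":[0,0,0]},{"travel":[0,0,0],"rotation":[0,0,0]}]' 62
python3 -c "
from h import *
go(.435,.192,.13,2.7)
print(status.read_state()['joint_pos'].round(3))
crop('side','s11.png',210,120,480,320,2.9)"
```

```text
time: 31.3
tcp_pos: [0.6405, -0.1301, 0.05]
tcp_rot: [0.69, 0.723, -0.0, 0.001]
contact_force: [-0.7, 0.9, -3.7]
gripper_width: 0.384
t 31.3 tcp [ 0.6405 -0.1301  0.05  ] jaw 2.69 tilt [ 0.0004 -0.0014] travel cm [ 0.01 -0.04  0.05] F [-0.7  0.9 -3.7] g 33.8
  rotation rad [ 0.0003  0.0014 -0.0002]
time: 32.13
tcp_pos: [0.643, -0.1299, 0.1447]
tcp_rot: [0.69, 0.724, 0.002, 0.003]
contact_force: [0.2, -0.1, -0.7]
gripper_width: 0.622
t 32.13 tcp [ 0.643  -0.1299  0.1447] jaw 2.7 tilt [ 0.0073 -0.0018] travel cm [ 33.13 -19.27   1.26] F [ 0.2 -0.1 -0.7] g 54.7
  rotation rad [ 0.0073  0.0021 -0.0001]
[ 0.284  0.848 -0.295  1.551  0.316  0.782 -0.094]
```

View pics/s11.png

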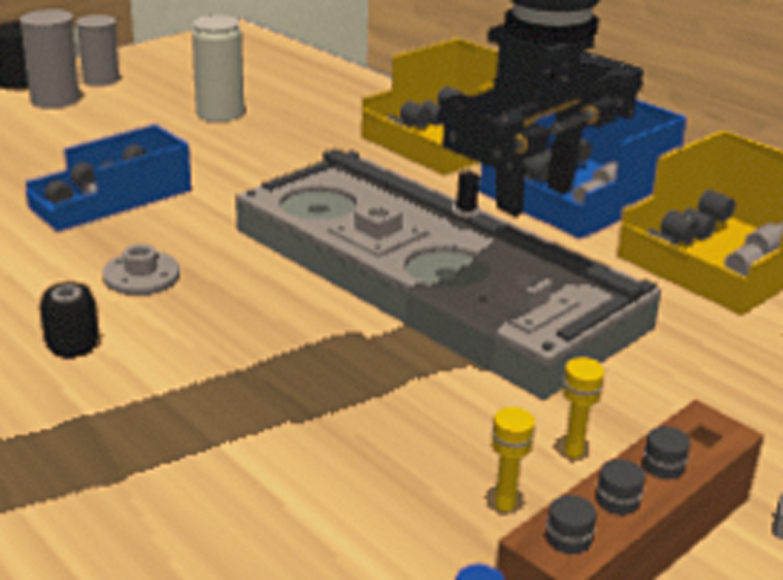

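Both square flanges look seated, at crop (378,220) and (560,300), and the round flange has not moved. Next is the round flange.

```bash
python3 -m inch '[{"travel":[1.5,-0.9,0],"rotation":[0.007,0.002,0]},{"travel":[2.8,-1.6,0],"rotation":[0,0,0]},{"travel":[3.3,-1.9,0],"rotation":[0,0,0]},{"travel":[3.3,-1.9,0],"rotation":[0,0,0]},{"travel":[3.3,-1.9,0],"rotation":[0,0,0]},{"travel":[3.3,-1.9,0],"rotation":[0,0,0]},{"travel":[3.3,-1.9,0],"rotation":[0,0,0]},{"travel":[3.3,-1.9,0],"rotation":[0,0,0]},{"travel":[3.3,-1.9,0],"rotation":[0,0,0]},{"travel":[2.5,-1.5,0],"rotation":[0,0,0]},{"travel":[1.5,-1,0],"rotation":[0,0,0]},{"travel":[0,0,0],"rotation":[0,0,0]},{"travel":[0,0,0],"rotation":[0,0,0]}]'
python3 -c "
from h import *
go(.435,.1925,.10,2.7)
print(status.read_state()['joint_pos'].round(3))
cv2.imwrite('pics/top2.png',grab_frame('top'))
crop('side','s12.png',210,120,480,320,2.9)"
```

```text
time: 33.27
tcp_pos: [0.4331, 0.1833, 0.1327]
tcp_rot: [0.692, 0.722, -0.007, -0.002]
contact_force: [0.5, -0.8, -0.0]
gripper_width: 0.619
t 33.27 tcp [0.4331 0.1833 0.1327] jaw 2.39 tilt [-0.0124 -0.0063] travel cm [0.93 0.27 3.27] F [ 0.5 -0.8 -0. ] g 54.5
  rotation rad [-0.0127  0.0058 -0.0054]
[-0.4    0.685 -0.157  2.108  0.267  0.381 -0.73 ]
```

View pics/s12.png

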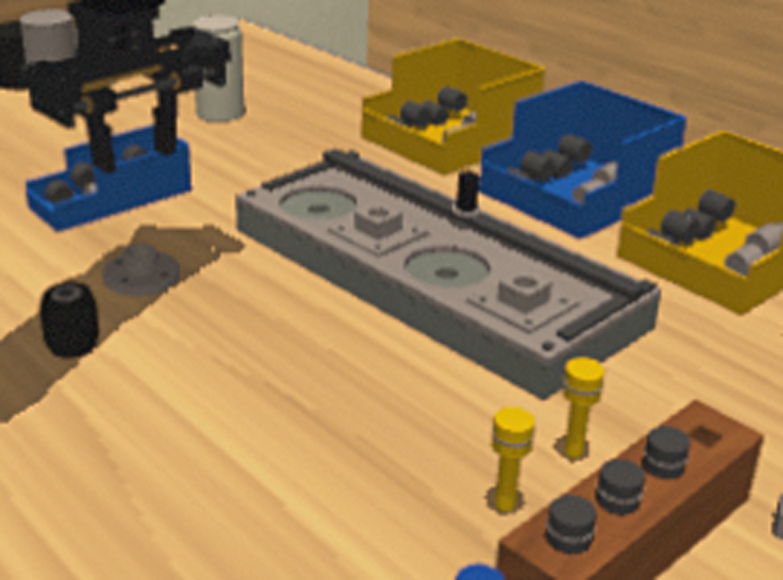

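View pics/top2.png

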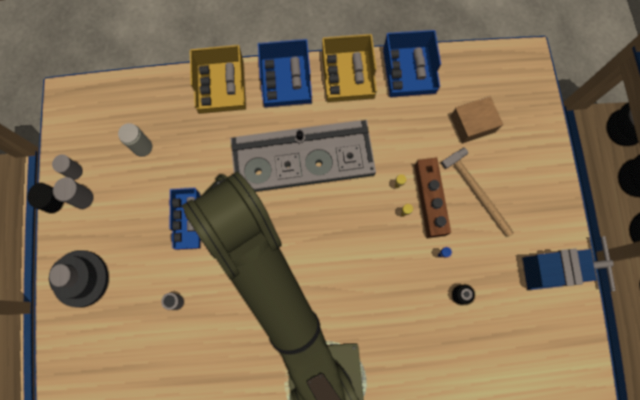

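Both squares sit flush in their cavities. The round flange is still at its place at side crop (140,270). I descend on it.

```bash
python3 -m inch '[{"travel":[0.5,0.1,0.3],"rotation":[-0.012,0.006,-0.005]},{"travel":[0.4,0.1,0.8],"rotation":[0,0,0]},{"travel":[0,0,1],"rotation":[0,0,0]},{"travel":[0,0,1],"rotation":[0,0,0]},{"travel":[0,0,1],"rotation":[0,0,0]},{"travel":[0,0,1],"rotation":[0,0,0]},{"travel":[0,0,1],"rotation":[0,0,0]},{"travel":[0,0,0],"rotation":[0,0,0]}]'
python3 -c "
from h import *
go(.435,.1925,.04,2.7)
print(status.read_state()['joint_pos'].round(3))"
```

```text
time: 34.03
tcp_pos: [0.4451, 0.1794, 0.0663]
tcp_rot: [0.7, 0.714, -0.0, 0.004]
contact_force: [0.3, -0.1, -0.6]
gripper_width: 0.62
t 34.03 tcp [0.4451 0.1794 0.0663] jaw 1.14 tilt [ 0.0049 -0.0056] travel cm [ 1.34 -1.    2.61] F [ 0.3 -0.1 -0.6] g 54.6
  rotation rad [ 0.0046  0.0058 -0.0272]
[-0.44   0.819 -0.072  2.13   0.304  0.201 -0.767]
```

```bash
python3 -m inch '[{"travel":[0.7,-0.5,0],"rotation":[0.005,0.006,-0.027]},{"travel":[0.7,-0.5,0.3],"rotation":[0,0,0]},{"travel":[0.1,-0.1,0.7],"rotation":[0,0,0]},{"travel":[0.1,-0.1,0.7],"rotation":[0,0,0]},{"travel":[0.1,-0.1,0.6],"rotation":[0,0,0]},{"travel":[0,0,0],"rotation":[0,0,0]}]'
python3 -c "
from h import *
go(.435,.1925,.014,2.7)
print(status.read_state()['joint_pos'].round(3))"
```

```text
time: 34.53
tcp_pos: [0.4323, 0.1958, 0.0413]
tcp_rot: [0.691, 0.723, 0.001, -0.0]
contact_force: [-0.4, 0.4, 0.1]
gripper_width: 0.62
t 34.53 tcp [0.4323 0.1958 0.0413] jaw 2.57 tilt [0.0007 0.0008] travel cm [-0.34  0.25  2.73] F [-0.4  0.4  0.1] g 54.6
  rotation rad [ 0.0007 -0.0008 -0.0023]
[-0.491  0.87  -0.051  2.15   0.308  0.128 -0.784]
```

```bash
python3 -m inch '[{"travel":[-0.3,0.2,0.5],"rotation":[0,0,0]},{"travel":[0,0,0.6],"rotation":[0,0,0]},{"travel":[0,0,0.6],"rotation":[0,0,0]},{"travel":[0,0,0.5],"rotation":[0,0,0]},{"travel":[0,0,0],"rotation":[0,0,0]}]'
python3 -c "
from h import *
go(.435,.1925,.014,2.7)
print(status.read_state()['joint_pos'].round(3))"
```

```text
time: 34.95
tcp_pos: [0.435, 0.1925, 0.0168]
tcp_rot: [0.691, 0.723, 0.001, 0.0]
contact_force: [0.4, 0.0, 0.0]
gripper_width: 0.619
t 34.95 tcp [0.435  0.1925 0.0168] jaw 2.57 tilt [0.0013 0.0004] travel cm [ 0.   -0.    0.28] F [0.4 0.  0. ] g 54.4
  rotation rad [ 0.0013 -0.0003 -0.0023]
[-0.496  0.922 -0.029  2.149  0.321  0.073 -0.789]
```

```bash
python3 -m inch '[{"travel":[0.08,0,0.3],"rotation":[0,0,0]},{"travel":[0,0,0],"rotation":[0,0,0]},{"travel":[0,0,0],"rotation":[0,0,0]},{"travel":[0,0,0],"rotation":[0,0,0]},{"travel":[0,0,0],"rotation":[0,0,0]},{"travel":[0,0,0],"rotation":[0,0,0]},{"travel":[0,0,0],"rotation":[0,0,0]}]' 0 40
python3 -c "
from h import *
go(.435,.1932,.014,2.7)"
python3 -m inch '[{"travel":[0,0,-1],"rotation":[0,0,0]},{"travel":[0,0,-1.5],"rotation":[0,0,0]},{"travel":[0,0,-1.5],"rotation":[0,0,0]},{"travel":[0,0,-1.5],"rotation":[0,0,0]},{"travel":[0,0,-1.5],"rotation":[0,0,0]},{"travel":[0,0,-1],"rotation":[0,0,0]},{"travel":[0,0,0],"rotation":[0,0,0]},{"travel":[0,0,0],"rotation":[0,0,0]}]'
python3 -c "
from h import *
go(.6271,.1456,.09,2.7)
print(status.read_state()['joint_pos'].round(3))
crop('side','s13.png',210,120,380,270,4)"
```

```text
time: 35.53
tcp_pos: [0.435, 0.1931, 0.0131]
tcp_rot: [0.691, 0.723, 0.0, 0.0]
contact_force: [0.2, 0.1, -2.6]
gripper_width: 0.377
t 35.53 tcp [0.435  0.1931 0.0131] jaw 2.56 tilt [0.0008 0.0001] travel cm [ 0.01  0.   -0.09] F [ 0.2  0.1 -2.6] g 33.2
  rotation rad [ 0.0008 -0.     -0.0025]
time: 36.2
tcp_pos: [0.432, 0.1912, 0.099]
tcp_rot: [0.691, 0.723, -0.003, -0.0]
contact_force: [-0.3, 0.4, -4.8]
gripper_width: 0.379
t 36.2 tcp [0.432  0.1912 0.099 ] jaw 2.58 tilt [-0.0038 -0.0036] travel cm [-5.43 19.29  0.84] F [-0.3  0.4 -4.8] g 33.4
  rotation rad [-0.004   0.0034 -0.0021]
[-0.442  0.75  -0.119  2.131  0.3    0.281 -0.773]
```

View pics/s13.png

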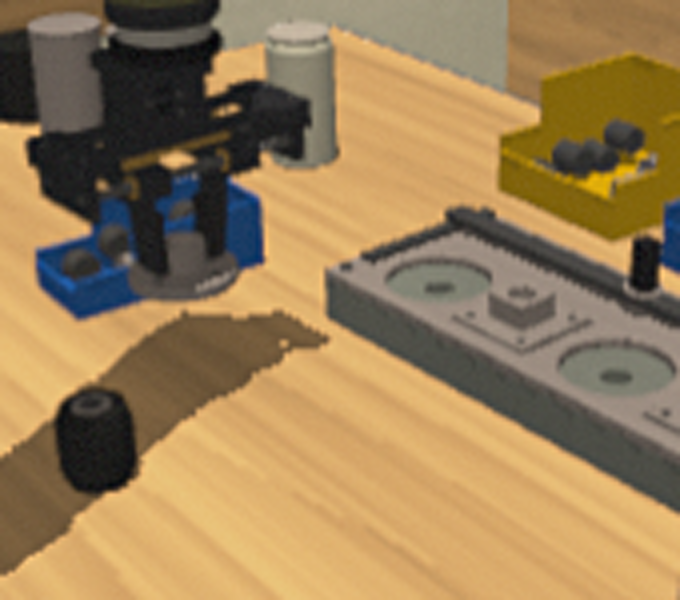

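The round flange is held at crop (183,265). Seated TCP height will be 0.0131 + 0.036 = 0.049.

```bash
python3 -m inch '[{"travel":[-0.3,1,0],"rotation":[-0.004,0.003,-0.002]},{"travel":[-0.6,2,0],"rotation":[0,0,0]},{"travel":[-0.7,2.4,0],"rotation":[0,0,0]},{"travel":[-0.7,2.4,0],"rotation":[0,0,0]},{"travel":[-0.7,2.4,0],"rotation":[0,0,0]},{"travel":[-0.7,2.4,0],"rotation":[0,0,0]},{"travel":[-0.7,2.4,0],"rotation":[0,0,0]},{"travel":[-0.5,1.7,0],"rotation":[0,0,0]},{"travel":[-0.3,1,0],"rotation":[0,0,0]},{"travel":[0,0,0],"rotation":[0,0,0]},{"travel":[0,0,0],"rotation":[0,0,0]}]'
python3 -c "
from h import *
go(.6271,.1456,.075,2.7)
print(status.read_state()['joint_pos'].round(3))"
```

```text
time: 37.17
tcp_pos: [0.617, 0.1358, 0.0857]
tcp_rot: [0.69, 0.723, -0.01, -0.002]
contact_force: [-0.2, -0.3, -5.1]
gripper_width: 0.375
t 37.17 tcp [0.617  0.1358 0.0857] jaw 2.67 tilt [-0.0171 -0.012 ] travel cm [0.94 1.07 1.04] F [-0.2 -0.3 -5.1] g 33.0
  rotation rad [-0.0176  0.0112 -0.0005]
[-0.17   0.907 -0.228  1.633  0.307  0.657 -0.514]
```

```bash
python3 -m inch '[{"travel":[0.5,0.5,0],"rotation":[-0.017,0.011,0]},{"travel":[0.4,0.5,0.4],"rotation":[0,0,0]},{"travel":[0,0,0.5],"rotation":[0,0,0]},{"travel":[0,0,0],"rotation":[0,0,0]},{"travel":[0,0,0],"rotation":[0,0,0]}]'
python3 -c "
from h import *
go(.6271,.1456,.063,2.7)"
```

```text
time: 37.58
tcp_pos: [0.6224, 0.1472, 0.0732]
tcp_rot: [0.689, 0.725, -0.002, -0.002]
contact_force: [-0.4, 0.3, -5.9]
gripper_width: 0.375
t 37.58 tcp [0.6224 0.1472 0.0732] jaw 2.89 tilt [-0.0068 -0.0002] travel cm [-0.18  0.47  1.02] F [-0.4  0.3 -5.9] g 33.0
  rotation rad [-0.0068 -0.0001  0.0033]
```

```bash
python3 -m inch '[{"travel":[-0.15,0.45,0.3],"rotation":[-0.006,0,0.003]},{"travel":[0,0.05,0.4],"rotation":[0,0,0]},{"travel":[0,0.05,0.3],"rotation":[0,0,0]},{"travel":[0,0,0],"rotation":[0,0,0]}]'
python3 -c "
from h import *
go(.6271,.1456,.049,2.7)"
```

```text
time: 37.92
tcp_pos: [0.6274, 0.1468, 0.0623]
tcp_rot: [0.69, 0.724, -0.0, -0.0]
contact_force: [-0.4, -0.3, -4.8]
gripper_width: 0.379
t 37.92 tcp [0.6274 0.1468 0.0623] jaw 2.82 tilt [-0.0011  0.    ] travel cm [-0.12 -0.03  1.33] F [-0.4 -0.3 -4.8] g 33.4
  rotation rad [-0.0011 -0.0001  0.002 ]
```

```bash
python3 -m inch '[{"travel":[-0.12,0,0.25],"rotation":[0,0,0]},{"travel":[0,0,0.25],"rotation":[0,0,0]},{"travel":[0,0,0.25],"rotation":[0,0,0]},{"travel":[0,0,0],"rotation":[0,0,0]}]'
python3 -c "
from h import *
go(.6271,.1456,.049,2.7)"
python3 -m inch '[{"travel":[0,0,0.25],"rotation":[0,0,0]},{"travel":[0,0,0.2],"rotation":[0,0,0]},{"travel":[0,0,0],"rotation":[0,0,0]}]'
python3 -c "
from h import *
go(.6271,.1456,.049,2.7)"
```

```text
time: 38.25
tcp_pos: [0.6274, 0.1451, 0.054]
tcp_rot: [0.69, 0.724, -0.001, -0.0]
contact_force: [-0.1, -0.0, -5.6]
gripper_width: 0.375
t 38.25 tcp [0.6274 0.1451 0.054 ] jaw 2.79 tilt [-0.0013 -0.0003] travel cm [ 0.05 -0.03  0.5 ] F [-0.1 -0.  -5.6] g 33.0
  rotation rad [-0.0013  0.0002  0.0016]
time: 38.5
tcp_pos: [0.6277, 0.1451, 0.0492]
tcp_rot: [0.69, 0.724, -0.0, -0.0]
contact_force: [0.3, -0.1, -4.0]
gripper_width: 0.377
t 38.5 tcp [0.6277 0.1451 0.0492] jaw 2.78 tilt [-0.0007 -0.0001] travel cm [ 0.05 -0.06  0.02] F [ 0.3 -0.1 -4. ] g 33.2
  rotation rad [-0.0007  0.      0.0014]
```

```bash
python3 -m inch '[{"travel":[0,0,0],"rotation":[0,0,0]},{"travel":[0,0,0],"rotation":[0,0,0]},{"travel":[0,0,0],"rotation":[0,0,0]},{"travel":[0,0,0],"rotation":[0,0,0]},{"travel":[0,0,-1.5],"rotation":[0,0,0]},{"travel":[0,0,-2],"rotation":[0,0,0]},{"travel":[0,0,-2.5],"rotation":[0,0,0]},{"travel":[0,0,-2.5],"rotation":[0,0,0]},{"travel":[0,0,-2],"rotation":[0,0,0]},{"travel":[0,0,-1],"rotation":[0,0,0]},{"travel":[0,0,0],"rotation":[0,0,0]}]' 62
python3 -m inch '[{"travel":[-1,0,0],"rotation":[0,0,0.1]},{"travel":[0,0,0],"rotation":[0,0,0.12]},{"travel":[0,0,0],"rotation":[0,0,0.12]},{"travel":[0,0,0],"rotation":[0,0,0.12]},{"travel":[0,0,0],"rotation":[0,0,0.12]},{"travel":[0,0,0],"rotation":[0,0,0.12]},{"travel":[0,0,0],"rotation":[0,0,0.12]},{"travel":[0,0,0],"rotation":[0,0,0.12]},{"travel":[0,0,0],"rotation":[0,0,0.12]},{"travel":[0,0,0],"rotation":[0,0,0.12]},{"travel":[0,0,0],"rotation":[0,0,0.12]},{"travel":[0,0,0],"rotation":[0,0,0.12]},{"travel":[0,0,0],"rotation":[0,0,0.12]},{"travel":[0,0,0],"rotation":[0,0,0.12]},{"travel":[0,0,0],"rotation":[0,0,0]}]'
python3 -c "
from h import *
go(.526,-.361,.17,-88)
print(status.read_state()['joint_pos'].round(3))
crop('side','s14.png',210,120,480,320,2.9)"
```

```text
time: 39.42
tcp_pos: [0.6306, 0.1467, 0.1733]
tcp_rot: [0.69, 0.724, 0.004, 0.002]
contact_force: [0.4, 0.2, -0.5]
gripper_width: 0.622
time: 40.67
tcp_pos: [0.6243, 0.1337, 0.1577]
tcp_rot: [0.999, -0.053, -0.004, 0.003]
contact_force: [-0.9, -1.2, -0.3]
gripper_width: 0.618
t 40.67 tcp [0.6243 0.1337 0.1577] jaw -96.13 tilt [-0.0093 -0.0055] travel cm [-4.5  50.25 -0.87] F [-0.9 -1.2 -0.3] g 54.4
  rotation rad [ 0.0052  0.0096 -0.1418]
[-0.402  0.819  0.22   1.598 -0.229  0.76  -1.759]
```

View pics/s14.png

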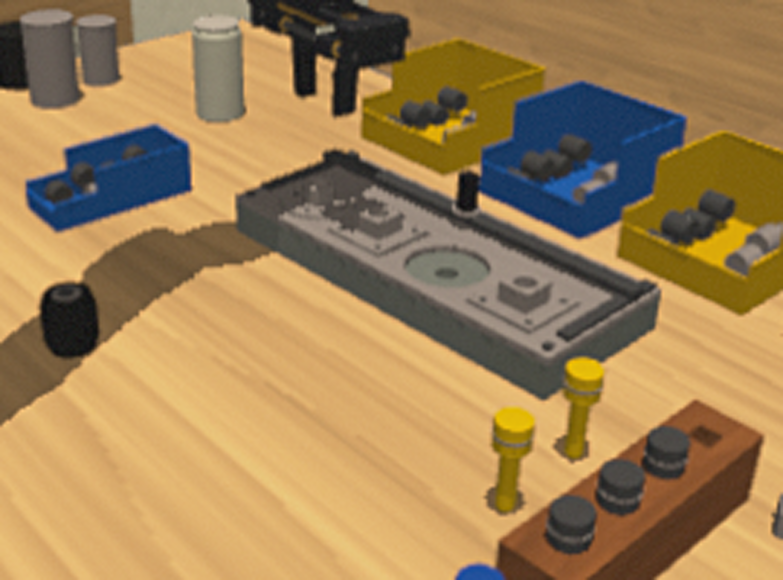

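```bash
python3 -m inch '[{"travel":[0,0,-0.3],"rotation":[0.005,0.01,-0.07]},{"travel":[0,1,-0.3],"rotation":[0,0,-0.07]},{"travel":[-0.4,2.5,-0.3],"rotation":[0,0,0]},{"travel":[-0.8,3.6,0],"rotation":[0,0,0]},{"travel":[-0.8,3.8,0],"rotation":[0,0,0]},{"travel":[-0.8,3.8,0],"rotation":[0,0,0]},{"travel":[-0.8,3.8,0],"rotation":[0,0,0]},{"travel":[-0.8,3.8,0],"rotation":[0,0,0]},{"travel":[-0.8,3.8,0],"rotation":[0,0,0]},{"travel":[-0.8,3.8,0],"rotation":[0,0,0]},{"travel":[-0.8,3.8,0],"rotation":[0,0,0]},{"travel":[-0.8,3.8,0],"rotation":[0,0,0]},{"travel":[-0.8,3.6,0],"rotation":[0,0,0]},{"travel":[-0.5,2.4,0],"rotation":[0,0,0]},{"travel":[-0.3,1,0],"rotation":[0,0,0]},{"travel":[0,0,0],"rotation":[0,0,0]},{"travel":[0,0,0],"rotation":[0,0,0]}]'
python3 -c "
from h import *
go(.526,-.361,.14,-88)
print(status.read_state()['joint_pos'].round(3))"
```

```text
time: 42.13
tcp_pos: [0.5623, -0.3335, 0.1549]
tcp_rot: [0.998, 0.059, -0.003, -0.001]
contact_force: [0.0, 0.4, 0.1]
gripper_width: 0.622
t 42.13 tcp [ 0.5623 -0.3335  0.1549] jaw -83.2 tilt [-0.007   0.0011] travel cm [-3.92  2.31  1.51] F [0.  0.4 0.1] g 54.7
  rotation rad [-0.0014  0.007   0.0838]
[ 0.433  0.828  0.059  1.548 -0.059  0.774 -0.937]
```

```bash
python3 -m inch '[{"travel":[0,0,0],"rotation":[-0.001,0.007,0.083]},{"travel":[-1.5,1.1,0],"rotation":[0,0,0]},{"travel":[-1.6,1.2,0.4],"rotation":[0,0,0]},{"travel":[-0.6,0.3,0.6],"rotation":[0,0,0]},{"travel":[0,0,0],"rotation":[0,0,0]},{"travel":[0,0,0],"rotation":[0,0,0]}]'
python3 -c "
from h import *
go(.526,-.361,.10,-88)
im=cv2.imwrite('pics/top3.png',grab_frame('top'))
crop('side','s15.png',360,210,520,350,5)
print(status.read_state()['joint_pos'].round(3))"
```

```text
time: 42.63
tcp_pos: [0.5293, -0.3471, 0.1425]
tcp_rot: [1.0, 0.027, 0.001, -0.006]
contact_force: [-0.0, -0.2, 0.5]
gripper_width: 0.623
t 42.63 tcp [ 0.5293 -0.3471  0.1425] jaw -86.92 tilt [0.001  0.0116] travel cm [-0.41  1.42  4.23] F [-0.  -0.2  0.5] g 54.8
  rotation rad [-0.0115 -0.0014  0.0188]
[ 0.482  0.82   0.056  1.625 -0.08   0.704 -0.935]
```

View pics/top3.png

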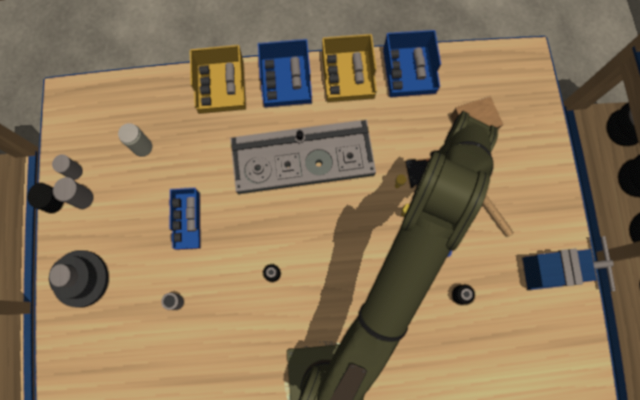

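View pics/s15.png

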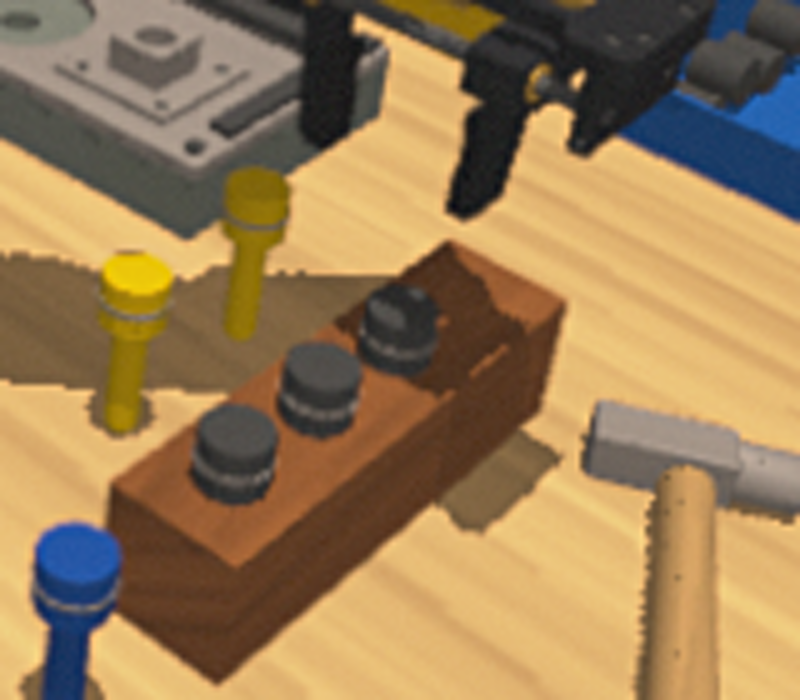

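All three flanges are seated: round at (258,169), squares at (288,164) and (349,156). The dark pins in the rack, at crop (400,325), (318,385) and (235,450), are the ones meant. The yellow ones at (250,200) and (135,280) and the blue one at (75,560) stand on the bench and are decoys. I'm taking the far dark pin first.

```bash
python3 -m inch '[{"travel":[-0.2,0.8,0],"rotation":[-0.011,0,0.019]},{"travel":[-0.2,0.6,0.6],"rotation":[0,0,0]},{"travel":[0,0,0.8],"rotation":[0,0,0]},{"travel":[0,0,0.8],"rotation":[0,0,0]},{"travel":[0,0,0],"rotation":[0,0,0]}]'
python3 -c "
from h import *
go(.526,-.361,.10,-88)"
```

```text
time: 43.15
tcp_pos: [0.5291, -0.3613, 0.1188]
tcp_rot: [1.0, 0.018, 0.003, 0.001]
contact_force: [-0.3, 0.1, 0.2]
gripper_width: 0.62
t 43.15 tcp [ 0.5291 -0.3613  0.1188] jaw -87.91 tilt [ 0.005  -0.0011] travel cm [-0.32 -0.05  1.88] F [-0.3  0.1  0.2] g 54.5
  rotation rad [ 0.0013 -0.005   0.0015]
```

```bash
python3 -m inch '[{"travel":[-0.35,0,0.6],"rotation":[0,-0.005,0]},{"travel":[0,0,0.8],"rotation":[0,0,0]},{"travel":[0,0,0.8],"rotation":[0,0,0]},{"travel":[0,0,0.8],"rotation":[0,0,0]},{"travel":[0,0,0.8],"rotation":[0,0,0]},{"travel":[0,0,0],"rotation":[0,0,0]}]'
python3 -c "
from h import *
go(.526,-.361,.068,-88)"
```

```text
time: 43.65
tcp_pos: [0.5248, -0.3604, 0.0752]
tcp_rot: [1.0, 0.018, -0.001, -0.0]
contact_force: [-0.7, 0.5, -0.3]
gripper_width: 0.619
t 43.65 tcp [ 0.5248 -0.3604  0.0752] jaw -87.88 tilt [-0.0024  0.0006] travel cm [0.12 0.06 0.72] F [-0.7  0.5 -0.3] g 54.5
  rotation rad [-0.0007  0.0023  0.0021]
```

```bash
python3 -m inch '[{"travel":[0.1,0.05,0.4],"rotation":[0,0.002,0]},{"travel":[0,0,0.3],"rotation":[0,0,0]},{"travel":[0,0,0],"rotation":[0,0,0]}]'
python3 -m inch '[{"travel":[0,0,0],"rotation":[0,0,0]},{"travel":[0,0,0],"rotation":[0,0,0]},{"travel":[0,0,0],"rotation":[0,0,0]},{"travel":[0,0,0],"rotation":[0,0,0]},{"travel":[0,0,0],"rotation":[0,0,0]},{"travel":[0,0,0],"rotation":[0,0,0]}]' 0 30
python3 -c "
from h import *
go(.526,-.361,.068,-88)"
```

```text
time: 43.9
tcp_pos: [0.5259, -0.3608, 0.0669]
tcp_rot: [1.0, 0.019, -0.0, -0.001]
contact_force: [-0.4, 0.0, -0.2]
gripper_width: 0.619
time: 44.4
tcp_pos: [0.5263, -0.3614, 0.0678]
tcp_rot: [1.0, 0.018, 0.0, 0.0]
contact_force: [-0.4, 0.0, -2.2]
gripper_width: 0.329
t 44.4 tcp [ 0.5263 -0.3614  0.0678] jaw -87.88 tilt [ 0.0009 -0.0002] travel cm [-0.03 -0.04 -0.02] F [-0.4  0.  -2.2] g 28.9
  rotation rad [ 0.0002 -0.0009  0.0021]
```

```bash
python3 -m inch '[{"travel":[0,0,-1],"rotation":[0,0,0]},{"travel":[0,0,-1.5],"rotation":[0,0,0]},{"travel":[0,0,-2],"rotation":[0,0,0]},{"travel":[0,0,-2],"rotation":[0,0,0]},{"travel":[0,0,-2],"rotation":[0,0,0]},{"travel":[0,0,-2],"rotation":[0,0,0]},{"travel":[0,0,-1],"rotation":[0,0,0]},{"travel":[0,0,0],"rotation":[0,0,0]},{"travel":[0,0,0],"rotation":[0,0,0]}]'
python3 -c "
from h import *
go(.6405,-.130,.175,-88)
print(status.read_state()['joint_pos'].round(3))
crop('side','s16.png',360,180,520,320,5)"
```

```text
time: 45.15
tcp_pos: [0.5254, -0.3616, 0.1902]
tcp_rot: [1.0, 0.018, 0.0, 0.0]
contact_force: [-0.8, -0.2, -1.5]
gripper_width: 0.33
t 45.15 tcp [ 0.5254 -0.3616  0.1902] jaw -87.92 tilt [ 0.0003 -0.0007] travel cm [ 12.35 -22.72   1.51] F [-0.8 -0.2 -1.5] g 29.0
  rotation rad [ 0.0007 -0.0002  0.0015]
[ 0.489  0.761  0.077  1.582 -0.073  0.801 -0.939]
```

View pics/s16.png

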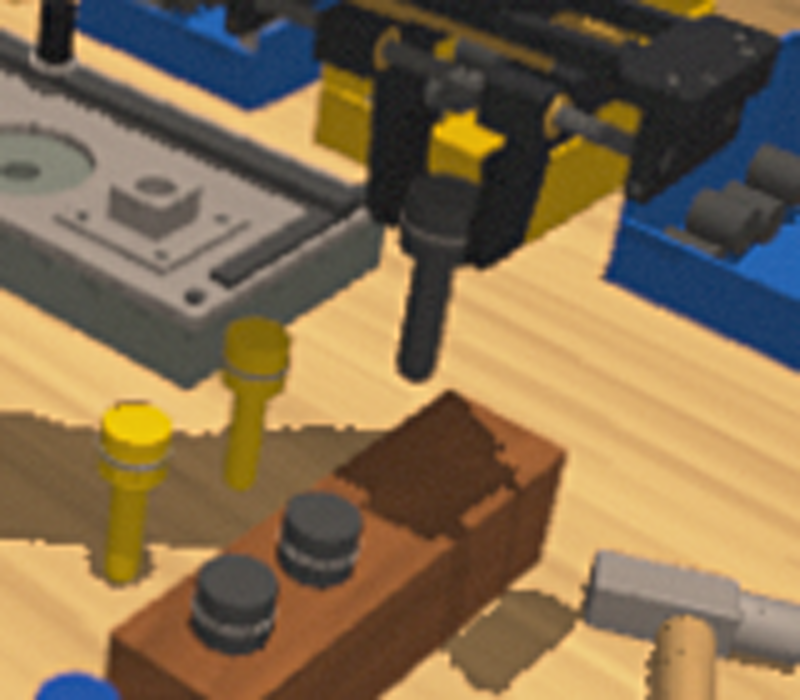

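The pin is held upright, at crop (432,270). Carrying it to square_a.

```bash
python3 -m inch '[{"travel":[0.6,-1.2,0],"rotation":[0,0,0]},{"travel":[1.2,-2.2,0],"rotation":[0,0,0]},{"travel":[1.3,-2.5,0],"rotation":[0,0,0]},{"travel":[1.4,-2.6,0],"rotation":[0,0,0]},{"travel":[1.4,-2.6,0],"rotation":[0,0,0]},{"travel":[1.4,-2.6,0],"rotation":[0,0,0]},{"travel":[1.4,-2.6,0],"rotation":[0,0,0]},{"travel":[1.3,-2.4,0],"rotation":[0,0,0]},{"travel":[1,-2,0],"rotation":[0,0,0]},{"travel":[0.6,-1,0],"rotation":[0,0,0]},{"travel":[0,0,0],"rotation":[0,0,0]},{"travel":[0,0,0],"rotation":[0,0,0]}]'
python3 -c "
from h import *
go(.6405,-.130,.165,-88)
print(status.read_state()['joint_pos'].round(3))"
```

```text
time: 46.2
tcp_pos: [0.6309, -0.1163, 0.1718]
tcp_rot: [1.0, 0.019, -0.014, -0.007]
contact_force: [-0.3, -0.9, -1.9]
gripper_width: 0.331
t 46.2 tcp [ 0.6309 -0.1163  0.1718] jaw -87.78 tilt [-0.0283  0.013 ] travel cm [0.92 1.41 0.64] F [-0.3 -0.9 -1.9] g 29.1
  rotation rad [-0.0139  0.0278  0.0038]
[ 0.055  0.804  0.114  1.552 -0.125  0.822 -1.31 ]
```

```bash
python3 -m inch '[{"travel":[0.4,0.7,0],"rotation":[-0.014,0.028,0.003]},{"travel":[0.4,0.6,0.2],"rotation":[0,0,0]},{"travel":[0,0,0.3],"rotation":[0,0,0]},{"travel":[0,0,0],"rotation":[0,0,0]},{"travel":[0,0,0],"rotation":[0,0,0]}]'
python3 -c "
from h import *
go(.6405,-.130,.145,-88)
crop('side','s17.png',320,130,460,250,5)"
```

```text
time: 46.62
tcp_pos: [0.6355, -0.1371, 0.1644]
tcp_rot: [1.0, 0.014, -0.003, 0.002]
contact_force: [-0.0, -0.6, -3.0]
gripper_width: 0.333
t 46.62 tcp [ 0.6355 -0.1371  0.1644] jaw -88.45 tilt [-0.0064 -0.004 ] travel cm [ 0.53 -0.71  1.94] F [-0.  -0.6 -3. ] g 29.3
  rotation rad [ 0.0037  0.0065 -0.0078]
```

View pics/s17.png

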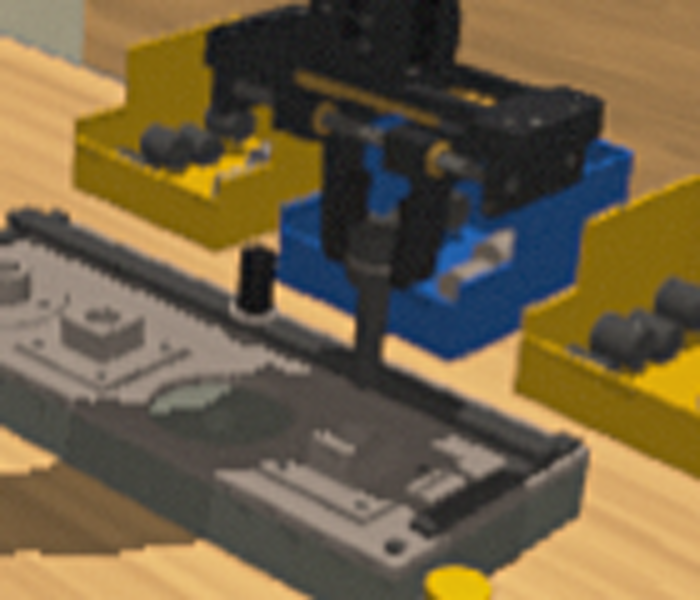

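```bash
python3 -m inch '[{"travel":[0.5,-0.7,0],"rotation":[0.003,0.006,-0.007]},{"travel":[0,0,0.5],"rotation":[0,0,0]},{"travel":[0,0,0.5],"rotation":[0,0,0]},{"travel":[0,0,0],"rotation":[0,0,0]},{"travel":[0,0,0],"rotation":[0,0,0]}]'
python3 -c "
from h import *
go(.6405,-.130,.130,-88)"
```

```text
time: 47.08
tcp_pos: [0.6405, -0.1294, 0.1533]
tcp_rot: [1.0, 0.017, -0.0, -0.0]
contact_force: [-0.3, 0.3, -1.8]
gripper_width: 0.335
t 47.08 tcp [ 0.6405 -0.1294  0.1533] jaw -88.04 tilt [-0.0004  0.0003] travel cm [-0.    0.06  2.33] F [-0.3  0.3 -1.8] g 29.5
  rotation rad [-0.0003  0.0004 -0.0008]
```

```bash
python3 -m inch '[{"travel":[0,0.05,0.5],"rotation":[0,0,0]},{"travel":[0,0,0.6],"rotation":[0,0,0]},{"travel":[0,0,0.6],"rotation":[0,0,0]},{"travel":[0,0,0.5],"rotation":[0,0,0]},{"travel":[0,0,0],"rotation":[0,0,0]}]'
python3 -c "
from h import *
go(.6405,-.130,.110,-88)"
```

```text
time: 47.5
tcp_pos: [0.6403, -0.1296, 0.1287]
tcp_rot: [1.0, 0.017, -0.001, -0.0]
contact_force: [-0.5, 1.1, -2.5]
gripper_width: 0.328
t 47.5 tcp [ 0.6403 -0.1296  0.1287] jaw -88.01 tilt [-0.0011  0.0004] travel cm [0.02 0.04 1.87] F [-0.5  1.1 -2.5] g 28.9
  rotation rad [-0.0004  0.0011 -0.0002]
```

```bash
python3 -m inch '[{"travel":[0,0.02,0.5],"rotation":[0,0,0]},{"travel":[0,0,0.6],"rotation":[0,0,0]},{"travel":[0,0,0.6],"rotation":[0,0,0]},{"travel":[0,0,0.6],"rotation":[0,0,0]},{"travel":[0,0,0.6],"rotation":[0,0,0]},{"travel":[0,0,0],"rotation":[0,0,0]}]'
python3 -c "
from h import *
go(.6405,-.130,.072,-88)"
```

```text
time: 48.0
tcp_pos: [0.6401, -0.1299, 0.0961]
tcp_rot: [1.0, 0.017, -0.001, -0.0]
contact_force: [-0.0, 0.4, -2.0]
gripper_width: 0.33
t 48.0 tcp [ 0.6401 -0.1299  0.0961] jaw -88.02 tilt [-0.0017  0.0004] travel cm [0.05 0.02 2.41] F [-0.   0.4 -2. ] g 29.1
  rotation rad [-0.0005  0.0016 -0.0003]
```

```bash
python3 -m inch '[{"travel":[0,0,0.6],"rotation":[0,0,0]},{"travel":[0,0,0.6],"rotation":[0,0,0]},{"travel":[0,0,0.5],"rotation":[0,0,0]},{"travel":[0,0,0.4],"rotation":[0,0,0]},{"travel":[0,0,0.2],"rotation":[0,0,0]},{"travel":[0,0,0],"rotation":[0,0,0]}]'
python3 -c "
from h import *
go(.6405,-.130,.072,-88)"
```

```text
time: 48.5
tcp_pos: [0.6406, -0.13, 0.0717]
tcp_rot: [1.0, 0.017, -0.0, -0.0]
contact_force: [-0.6, 0.6, 1.8]
gripper_width: 0.333
t 48.5 tcp [ 0.6406 -0.13    0.0717] jaw -88.03 tilt [-0.0008  0.0003] travel cm [-0.01 -0.   -0.03] F [-0.6  0.6  1.8] g 29.3
  rotation rad [-0.0003  0.0007 -0.0005]
```

```bash
python3 -m inch '[{"travel":[0,0,0],"rotation":[0,0,0]},{"travel":[0,0,0],"rotation":[0,0,0]},{"travel":[0,0,0],"rotation":[0,0,0]},{"travel":[0,0,0],"rotation":[0,0,0]},{"travel":[0,0,-1.5],"rotation":[0,0,0]},{"travel":[0,0,-2],"rotation":[0,0,0]},{"travel":[0,0,-2],"rotation":[0,0,0]},{"travel":[0,0,-2],"rotation":[0,0,0]},{"travel":[-1,1.5,-0.5],"rotation":[0,0,0]},{"travel":[-1.8,2.6,0],"rotation":[0,0,0]},{"travel":[-2.1,3,0],"rotation":[0,0,0]},{"travel":[-2.2,3,0],"rotation":[0,0,0]},{"travel":[-2.2,3,0],"rotation":[0,0,0]},{"travel":[-2.2,3,0],"rotation":[0,0,0]},{"travel":[-2,2.6,0],"rotation":[0,0,0]},{"travel":[-2,2.4,0],"rotation":[0,0,0]},{"travel":[-1,1.2,0],"rotation":[0,0,0]},{"travel":[0,0,0],"rotation":[0,0,0]},{"travel":[0,0,0],"rotation":[0,0,0]}]' 58
python3 -c "
from h import *
go(.472,-.3632,.12,-88)
print(status.read_state()['joint_pos'].round(3))
cv2.imwrite('pics/side4.png',grab_frame('side')[120:350,210:520])"
```

```text
time: 50.08
tcp_pos: [0.4837, -0.368, 0.1566]
tcp_rot: [1.0, 0.02, 0.007, 0.002]
contact_force: [0.7, 0.7, -0.3]
gripper_width: 0.576
t 50.08 tcp [ 0.4837 -0.368   0.1566] jaw -87.7 tilt [ 0.0134 -0.003 ] travel cm [-1.2  -0.54  3.64] F [ 0.7  0.7 -0.3] g 50.7
  rotation rad [ 0.0035 -0.0133  0.0052]
[ 0.551  0.764  0.045  1.716 -0.06   0.65  -0.9  ]
```

View pics/side4.png

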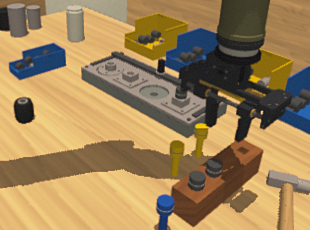

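Pin 1 stands in square_a, at (181,88) in this crop. Next is pin 2.

```bash
python3 -m inch '[{"travel":[-0.6,-0.3,0],"rotation":[0.003,-0.013,0.005]},{"travel":[-0.6,-0.2,0.6],"rotation":[0,0,0]},{"travel":[0,0,0.8],"rotation":[0,0,0]},{"travel":[0,0,0.9],"rotation":[0,0,0]},{"travel":[0,0,0.9],"rotation":[0,0,0]},{"travel":[0,0,0],"rotation":[0,0,0]},{"travel":[0,0,0],"rotation":[0,0,0]}]'
python3 -c "
from h import *
go(.472,-.3632,.10,-88)"
```

```text
time: 50.72
tcp_pos: [0.4767, -0.3534, 0.1201]
tcp_rot: [1.0, 0.025, 0.0, -0.003]
contact_force: [-0.1, -0.4, 0.3]
gripper_width: 0.578
t 50.72 tcp [ 0.4767 -0.3534  0.1201] jaw -87.18 tilt [0.0008 0.005 ] travel cm [-0.52  0.97  2.  ] F [-0.1 -0.4  0.3] g 50.8
  rotation rad [-0.005  -0.001   0.0143]
```

```bash
python3 -m inch '[{"travel":[-0.5,0.9,0],"rotation":[-0.005,0,0.014]},{"travel":[0,0.1,0.5],"rotation":[0,0,0]},{"travel":[0,0,0.7],"rotation":[0,0,0]},{"travel":[0,0,0],"rotation":[0,0,0]},{"travel":[0,0,0],"rotation":[0,0,0]}]'
python3 -c "
from h import *
go(.472,-.3632,.09,-88)"
```

```text
time: 51.13
tcp_pos: [0.472, -0.3656, 0.1067]
tcp_rot: [1.0, 0.016, 0.001, 0.001]
contact_force: [-0.4, -0.2, -0.2]
gripper_width: 0.582
t 51.13 tcp [ 0.472  -0.3656  0.1067] jaw -88.11 tilt [ 0.0015 -0.0014] travel cm [ 0.01 -0.24  1.67] F [-0.4 -0.2 -0.2] g 51.2
  rotation rad [ 0.0015 -0.0014 -0.0019]
```

```bash
python3 -m inch '[{"travel":[0,-0.2,0.5],"rotation":[0,0,0]},{"travel":[0,0,0.7],"rotation":[0,0,0]},{"travel":[0,0,0.7],"rotation":[0,0,0]},{"travel":[0,0,0.7],"rotation":[0,0,0]},{"travel":[0,0,0.6],"rotation":[0,0,0]},{"travel":[0,0,0],"rotation":[0,0,0]}]'
python3 -c "
from h import *
go(.472,-.3632,.068,-88)"
```

```text
time: 51.63
tcp_pos: [0.4722, -0.3632, 0.0714]
tcp_rot: [1.0, 0.017, 0.001, 0.001]
contact_force: [-0.9, 0.8, 1.2]
gripper_width: 0.579
t 51.63 tcp [ 0.4722 -0.3632  0.0714] jaw -88.1 tilt [ 0.002  -0.0013] travel cm [-0.02  0.    0.34] F [-0.9  0.8  1.2] g 51.0
  rotation rad [ 0.0013 -0.0019 -0.0017]
```

```bash
python3 -m inch '[{"travel":[0,0,0.35],"rotation":[0,0,0]},{"travel":[0,0,0],"rotation":[0,0,0]},{"travel":[0,0,0],"rotation":[0,0,0]},{"travel":[0,0,0],"rotation":[0,0,0]},{"travel":[0,0,0],"rotation":[0,0,0]},{"travel":[0,0,0],"rotation":[0,0,0]},{"travel":[0,0,0],"rotation":[0,0,0]}]' 0 30
python3 -c "
from h import *
go(.472,-.3632,.068,-88)"
python3 -m inch '[{"travel":[0,0,-1],"rotation":[0,0,0]},{"travel":[0,0,-1.5],"rotation":[0,0,0]},{"travel":[0,0,-2],"rotation":[0,0,0]},{"travel":[0,0,-2],"rotation":[0,0,0]},{"travel":[0,0,-2],"rotation":[0,0,0]},{"travel":[0,0,-2],"rotation":[0,0,0]},{"travel":[0,0,-1],"rotation":[0,0,0]},{"travel":[0,0,0],"rotation":[0,0,0]},{"travel":[0,0,0],"rotation":[0,0,0]}]'
python3 -c "
from h import *
go(.6318,.0547,.185,-88)
print(status.read_state()['joint_pos'].round(3))"
```

```text
time: 52.22
tcp_pos: [0.4718, -0.3631, 0.0669]
tcp_rot: [1.0, 0.017, 0.0, 0.0]
contact_force: [-0.4, -0.0, -2.0]
gripper_width: 0.33
t 52.22 tcp [ 0.4718 -0.3631  0.0669] jaw -88.1 tilt [ 0.0009 -0.0008] travel cm [ 0.02  0.01 -0.11] F [-0.4 -0.  -2. ] g 29.0
  rotation rad [ 0.0008 -0.0009 -0.0017]
time: 52.97
tcp_pos: [0.4711, -0.3634, 0.1917]
tcp_rot: [1.0, 0.016, 0.001, 0.001]
contact_force: [0.8, 0.8, -2.1]
gripper_width: 0.336
t 52.97 tcp [ 0.4711 -0.3634  0.1917] jaw -88.16 tilt [ 0.0024 -0.0024] travel cm [ 17.41 -41.27   0.61] F [ 0.8  0.8 -2.1] g 29.5
  rotation rad [ 0.0025 -0.0023 -0.0027]
[ 0.546  0.705  0.058  1.719 -0.056  0.716 -0.906]
```

```bash
python3 -m inch '[{"travel":[0.6,-1.3,0],"rotation":[0,0,0]},{"travel":[1.1,-2.6,0],"rotation":[0,0,0]},{"travel":[1.4,-3.2,0],"rotation":[0,0,0]},{"travel":[1.4,-3.4,0],"rotation":[0,0,0]},{"travel":[1.4,-3.4,0],"rotation":[0,0,0]},{"travel":[1.4,-3.4,0],"rotation":[0,0,0]},{"travel":[1.4,-3.4,0],"rotation":[0,0,0]},{"travel":[1.4,-3.4,0],"rotation":[0,0,0]},{"travel":[1.4,-3.4,0],"rotation":[0,0,0]},{"travel":[1.4,-3.4,0],"rotation":[0,0,0]},{"travel":[1.3,-3.2,0],"rotation":[0,0,0]},{"travel":[1.2,-2.8,0],"rotation":[0,0,0]},{"travel":[0.8,-1.8,0],"rotation":[0,0,0]},{"travel":[0,0,0],"rotation":[0,0,0]},{"travel":[0,0,0],"rotation":[0,0,0]}]'
python3 -c "
from h import *
go(.6318,.0547,.165,-88)
print(status.read_state()['joint_pos'].round(3))"
```

```text
time: 54.22
tcp_pos: [0.618, 0.0472, 0.1747]
tcp_rot: [1.0, 0.013, -0.012, -0.0]
contact_force: [-0.5, -1.1, -2.0]
gripper_width: 0.329
t 54.22 tcp [0.618  0.0472 0.1747] jaw -88.47 tilt [-0.0238 -0.0001] travel cm [ 1.42 -0.71  0.94] F [-0.5 -1.1 -2. ] g 29.0
  rotation rad [-0.0007  0.0238 -0.0081]
[-0.228  0.773  0.145  1.63  -0.149  0.774 -1.559]
```

```bash
python3 -m inch '[{"travel":[0.7,-0.4,0],"rotation":[0,0.024,-0.008]},{"travel":[0.7,-0.3,0.2],"rotation":[0,0,0]},{"travel":[0,0,0.3],"rotation":[0,0,0]},{"travel":[0,0,0],"rotation":[0,0,0]},{"travel":[0,0,0],"rotation":[0,0,0]}]'
python3 -c "
from h import *
go(.6318,.0547,.15,-88)"
```

```text
time: 54.63
tcp_pos: [0.6288, 0.0489, 0.1664]
tcp_rot: [1.0, 0.014, -0.004, 0.002]
contact_force: [-0.1, -0.1, -2.7]
gripper_width: 0.333
t 54.63 tcp [0.6288 0.0489 0.1664] jaw -88.34 tilt [-0.0078 -0.0035] travel cm [ 0.33 -0.58  1.63] F [-0.1 -0.1 -2.7] g 29.3
  rotation rad [ 0.0032  0.0079 -0.006 ]
```

```bash
python3 -m inch '[{"travel":[0.3,-0.5,0],"rotation":[0.003,0.008,-0.006]},{"travel":[0,-0.1,0.5],"rotation":[0,0,0]},{"travel":[0,0,0.5],"rotation":[0,0,0]},{"travel":[0,0,0],"rotation":[0,0,0]},{"travel":[0,0,0],"rotation":[0,0,0]}]'
python3 -c "
from h import *
go(.6318,.0547,.135,-88)
crop('side','s18.png',270,110,410,230,5)"
```

```text
time: 55.05
tcp_pos: [0.631, 0.0523, 0.1552]
tcp_rot: [1.0, 0.016, -0.0, 0.001]
contact_force: [0.6, 0.2, -1.8]
gripper_width: 0.329
t 55.05 tcp [0.631  0.0523 0.1552] jaw -88.21 tilt [-0.0008 -0.0015] travel cm [ 0.08 -0.24  2.02] F [ 0.6  0.2 -1.8] g 28.9
  rotation rad [ 0.0014  0.0009 -0.0036]
```

View pics/s18.png

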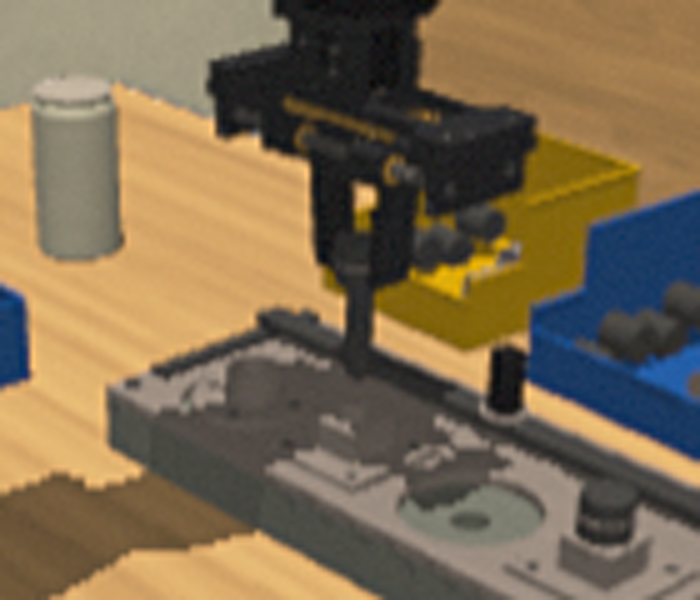

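Pin 1's head rests on the hub, at crop (607,530). The second pin hangs above square_b.

```bash
python3 -m inch '[{"travel":[0.1,-0.25,0.3],"rotation":[0,0,-0.003]},{"travel":[0,0,0.6],"rotation":[0,0,0]},{"travel":[0,0,0.6],"rotation":[0,0,0]},{"travel":[0,0,0.5],"rotation":[0,0,0]},{"travel":[0,0,0],"rotation":[0,0,0]}]'
python3 -c "
from h import *
go(.6318,.0547,.11,-88)"
```

```text
time: 55.52
tcp_pos: [0.6321, 0.0554, 0.1333]
tcp_rot: [1.0, 0.018, -0.0, 0.001]
contact_force: [-0.5, 0.3, -2.2]
gripper_width: 0.331
t 55.52 tcp [0.6321 0.0554 0.1333] jaw -87.99 tilt [-0.0005 -0.0013] travel cm [-0.03  0.07  2.33] F [-0.5  0.3 -2.2] g 29.2
  rotation rad [0.0013 0.0005 0.0002]
```

```bash
python3 -m inch '[{"travel":[0,0.05,0.4],"rotation":[0,0,0]},{"travel":[0,0,0.5],"rotation":[0,0,0]},{"travel":[0,0,0.5],"rotation":[0,0,0]},{"travel":[0,0,0],"rotation":[0,0,0]}]'
python3 -c "
from h import *
go(.6318,.0547,.0709,-88)"
python3 -m inch '[{"travel":[0,0,0.6],"rotation":[0,0,0]},{"travel":[0,0,0.6],"rotation":[0,0,0]},{"travel":[0,0,0.6],"rotation":[0,0,0]},{"travel":[0,0,0.6],"rotation":[0,0,0]},{"travel":[0,0,0.6],"rotation":[0,0,0]},{"travel":[0,0,0],"rotation":[0,0,0]}]'
python3 -c "
from h import *
go(.6318,.0547,.0709,-88)"
```

```text
time: 55.85
tcp_pos: [0.6319, 0.0548, 0.1174]
tcp_rot: [1.0, 0.018, -0.001, 0.001]
contact_force: [-0.6, 0.4, -2.4]
gripper_width: 0.331
t 55.85 tcp [0.6319 0.0548 0.1174] jaw -87.99 tilt [-0.0012 -0.0015] travel cm [-0.   -0.    4.65] F [-0.6  0.4 -2.4] g 29.1
  rotation rad [0.0014 0.0013 0.0002]
time: 56.35
tcp_pos: [0.6319, 0.0546, 0.0839]
tcp_rot: [1.0, 0.017, -0.001, 0.001]
contact_force: [-0.8, -0.1, -2.1]
gripper_width: 0.333
t 56.35 tcp [0.6319 0.0546 0.0839] jaw -88.0 tilt [-0.0013 -0.0015] travel cm [-0.   -0.01  1.3 ] F [-0.8 -0.1 -2.1] g 29.3
  rotation rad [ 0.0014  0.0014 -0.    ]
```

```bash
python3 -m inch '[{"travel":[0,0,0.5],"rotation":[0,0,0]},{"travel":[0,0,0.4],"rotation":[0,0,0]},{"travel":[0,0,0.3],"rotation":[0,0,0]},{"travel":[0,0,0.2],"rotation":[0,0,0]},{"travel":[0,0,0],"rotation":[0,0,0]}]'
python3 -c "
from h import *
go(.6318,.0547,.0709,-88)"
```

```text
time: 56.77
tcp_pos: [0.6326, 0.0546, 0.0714]
tcp_rot: [1.0, 0.017, 0.0, 0.0]
contact_force: [0.1, 0.4, -2.9]
gripper_width: 0.335
t 56.77 tcp [0.6326 0.0546 0.0714] jaw -88.02 tilt [ 0.0003 -0.001 ] travel cm [-0.08 -0.01  0.05] F [ 0.1  0.4 -2.9] g 29.5
  rotation rad [ 0.001  -0.0002 -0.0003]
```

```bash
python3 -m inch '[{"travel":[0,0,0.1],"rotation":[0,0,0]},{"travel":[0,0,0],"rotation":[0,0,0]}]'
python3 -m inch '[{"travel":[0,0,0],"rotation":[0,0,0]},{"travel":[0,0,0],"rotation":[0,0,0]},{"travel":[0,0,0],"rotation":[0,0,0]},{"travel":[0,0,0],"rotation":[0,0,0]},{"travel":[0,0,-1.5],"rotation":[0,0,0]},{"travel":[0,0,-2],"rotation":[0,0,0]},{"travel":[0,0,-2],"rotation":[0,0,0]},{"travel":[0,0,-2],"rotation":[0,0,0]},{"travel":[0,0,-1],"rotation":[0,0,0]},{"travel":[-0.8,1.5,0],"rotation":[0,0,0]},{"travel":[-1.6,3,0],"rotation":[0,0,0]},{"travel":[-1.8,3.5,0],"rotation":[0,0,0]},{"travel":[-1.8,3.5,0],"rotation":[0,0,0]},{"travel":[-1.8,3.5,0],"rotation":[0,0,0]},{"travel":[-1.8,3.5,0],"rotation":[0,0,0]},{"travel":[-1.8,3.5,0],"rotation":[0,0,0]},{"travel":[-1.8,3.5,0],"rotation":[0,0,0]},{"travel":[-1.8,3.5,0],"rotation":[0,0,0]},{"travel":[0,0,0],"rotation":[0,0,0]},{"travel":[0,0,0],"rotation":[0,0,0]}]' 58
python3 -c "
from h import *
go(.418,-.365,.16,-88)
print(status.read_state()['joint_pos'].round(3))
crop('side','s19.png',210,120,480,320,2.9)"
```

```text
time: 56.93
tcp_pos: [0.6329, 0.0546, 0.0709]
tcp_rot: [1.0, 0.017, 0.001, 0.0]
contact_force: [-0.6, 0.5, -1.8]
gripper_width: 0.336
time: 58.6
tcp_pos: [0.4919, -0.2503, 0.1547]
tcp_rot: [1.0, 0.021, 0.004, -0.001]
contact_force: [0.0, 0.2, -0.2]
gripper_width: 0.581
t 58.6 tcp [ 0.4919 -0.2503  0.1547] jaw -87.65 tilt [0.0086 0.0013] travel cm [-7.85 11.16 -0.61] F [ 0.   0.2 -0.2] g 51.1
  rotation rad [-0.001  -0.0087  0.0062]
[ 0.363  0.711  0.045  1.882 -0.066  0.543 -1.077]
```

View pics/s19.png

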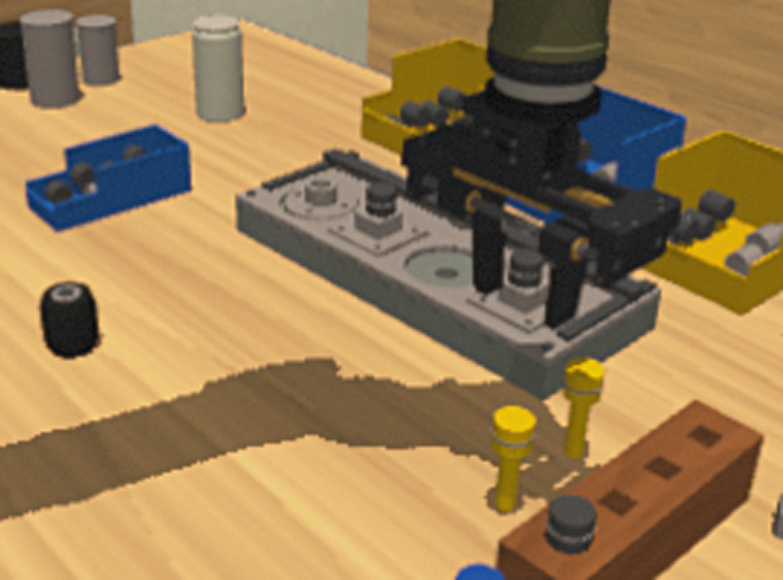

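Both square hubs are pinned with heads down, and the round flange sits flat in round_b at (320,195). I'm going for the last pin, at (571,520).

```bash
python3 -m inch '[{"travel":[-1.2,1.7,0],"rotation":[-0.001,-0.009,0.006]},{"travel":[-1.8,2.6,0],"rotation":[0,0,0]},{"travel":[-1.8,2.6,0],"rotation":[0,0,0]},{"travel":[-1.6,2.4,0],"rotation":[0,0,0]},{"travel":[-1,1.4,0],"rotation":[0,0,0]},{"travel":[0,0,0.7],"rotation":[0,0,0]},{"travel":[0,0,0.8],"rotation":[0,0,0]},{"travel":[0,0,0],"rotation":[0,0,0]},{"travel":[0,0,0],"rotation":[0,0,0]}]'
python3 -c "
from h import *
go(.418,-.365,.11,-88)
print(status.read_state()['joint_pos'].round(3))"
```

```text
time: 59.4
tcp_pos: [0.4306, -0.3513, 0.1362]
tcp_rot: [1.0, 0.029, 0.002, -0.002]
contact_force: [0.2, -0.8, -0.4]
gripper_width: 0.581
t 59.4 tcp [ 0.4306 -0.3513  0.1362] jaw -86.67 tilt [0.0035 0.0051] travel cm [-1.35  1.31  2.61] F [ 0.2 -0.8 -0.4] g 51.1
  rotation rad [-0.005  -0.0037  0.0232]
[ 0.601  0.745  0.007  1.874 -0.023  0.522 -0.887]
```

```bash
python3 -m inch '[{"travel":[-0.6,0.6,0],"rotation":[-0.005,-0.004,0.023]},{"travel":[-0.7,0.7,0.4],"rotation":[0,0,0]},{"travel":[-0.1,0.1,0.7],"rotation":[0,0,0]},{"travel":[0,0,0.7],"rotation":[0,0,0]},{"travel":[0,0,0],"rotation":[0,0,0]},{"travel":[0,0,0],"rotation":[0,0,0]}]'
python3 -c "
from h import *
go(.418,-.365,.095,-88)"
```

```text
time: 59.9
tcp_pos: [0.4195, -0.3621, 0.1156]
tcp_rot: [1.0, 0.021, -0.0, -0.001]
contact_force: [0.7, 0.1, 1.4]
gripper_width: 0.576
t 59.9 tcp [ 0.4195 -0.3621  0.1156] jaw -87.62 tilt [-0.0002  0.0023] travel cm [-0.17  0.29  2.05] F [0.7 0.1 1.4] g 50.7
  rotation rad [-0.0023  0.0001  0.0067]
```

```bash
python3 -m inch '[{"travel":[-0.15,0.3,0.3],"rotation":[-0.002,0,0.006]},{"travel":[0,0,0.7],"rotation":[0,0,0]},{"travel":[0,0,0.7],"rotation":[0,0,0]},{"travel":[0,0,0.7],"rotation":[0,0,0]},{"travel":[0,0,0],"rotation":[0,0,0]}]'
python3 -c "
from h import *
go(.418,-.365,.068,-88)"
```

```text
time: 60.32
tcp_pos: [0.4184, -0.3655, 0.0893]
tcp_rot: [1.0, 0.017, 0.0, 0.0]
contact_force: [0.2, -0.8, -0.1]
gripper_width: 0.577
t 60.32 tcp [ 0.4184 -0.3655  0.0893] jaw -88.0 tilt [ 0.0008 -0.0001] travel cm [-0.04 -0.05  2.13] F [ 0.2 -0.8 -0.1] g 50.8
  rotation rad [ 0.0001 -0.0008  0.    ]
```

```bash
python3 -m inch '[{"travel":[0,0,0.6],"rotation":[0,0,0]},{"travel":[0,0,0.6],"rotation":[0,0,0]},{"travel":[0,0,0.6],"rotation":[0,0,0]},{"travel":[0,0,0.3],"rotation":[0,0,0]},{"travel":[0,0,0],"rotation":[0,0,0]}]'
python3 -c "
from h import *
go(.418,-.365,.068,-88)"
python3 -m inch '[{"travel":[0,0,0],"rotation":[0,0,0]},{"travel":[0,0,0],"rotation":[0,0,0]},{"travel":[0,0,0],"rotation":[0,0,0]},{"travel":[0,0,0],"rotation":[0,0,0]},{"travel":[0,0,0],"rotation":[0,0,0]},{"travel":[0,0,0],"rotation":[0,0,0]}]' 0 30
python3 -c "
from h import *
go(.418,-.365,.068,-88)"
python3 -m inch '[{"travel":[0,0,-1],"rotation":[0,0,0]},{"travel":[0,0,-1.5],"rotation":[0,0,0]},{"travel":[0,0,-2],"rotation":[0,0,0]},{"travel":[0,0,-2],"rotation":[0,0,0]},{"travel":[0,0,-2],"rotation":[0,0,0]},{"travel":[0,0,-2],"rotation":[0,0,0]},{"travel":[0,0,-1.2],"rotation":[0,0,0]},{"travel":[0,0,0],"rotation":[0,0,0]},{"travel":[0,0,0],"rotation":[0,0,0]}]'
python3 -c "
from h import *
go(.6277,.1451,.19,-88)
print(status.read_state()['joint_pos'].round(3))"
```

```text
time: 60.73
tcp_pos: [0.4184, -0.3651, 0.0653]
tcp_rot: [1.0, 0.018, 0.0, -0.0]
contact_force: [-0.3, -0.2, -0.2]
gripper_width: 0.579
t 60.73 tcp [ 0.4184 -0.3651  0.0653] jaw -87.98 tilt [0.0002 0.0007] travel cm [-0.04 -0.01 -0.27] F [-0.3 -0.2 -0.2] g 51.0
  rotation rad [-0.0007 -0.0002  0.0004]
time: 61.23
tcp_pos: [0.4184, -0.3652, 0.0653]
tcp_rot: [1.0, 0.018, 0.0, -0.0]
contact_force: [0.0, -0.2, -1.8]
gripper_width: 0.33
t 61.23 tcp [ 0.4184 -0.3652  0.0653] jaw -87.98 tilt [0.0002 0.0005] travel cm [-0.04 -0.02 -0.27] F [ 0.  -0.2 -1.8] g 29.0
  rotation rad [-0.0005 -0.0002  0.0003]
time: 61.98
tcp_pos: [0.417, -0.3655, 0.1916]
tcp_rot: [1.0, 0.017, -0.0, 0.0]
contact_force: [-0.4, 0.1, -3.0]
gripper_width: 0.332
t 61.98 tcp [ 0.417  -0.3655  0.1916] jaw -88.05 tilt [-0.     -0.0006] travel cm [ 22.8  -50.31   0.13] F [-0.4  0.1 -3. ] g 29.2
  rotation rad [ 0.0006  0.     -0.0009]
[ 0.623  0.658  0.022  1.837 -0.021  0.646 -0.879]
```

```bash
python3 -m inch '[{"travel":[0.6,-1.3,0],"rotation":[0,0,0]},{"travel":[1.1,-2.6,0],"rotation":[0,0,0]},{"travel":[1.5,-3.4,0],"rotation":[0,0,0]},{"travel":[1.6,-3.6,0],"rotation":[0,0,0]},{"travel":[1.6,-3.6,0],"rotation":[0,0,0]},{"travel":[1.6,-3.6,0],"rotation":[0,0,0]},{"travel":[1.6,-3.6,0],"rotation":[0,0,0]},{"travel":[1.6,-3.6,0],"rotation":[0,0,0]},{"travel":[1.6,-3.6,0],"rotation":[0,0,0]},{"travel":[1.6,-3.6,0],"rotation":[0,0,0]},{"travel":[1.6,-3.6,0],"rotation":[0,0,0]},{"travel":[1.6,-3.4,0],"rotation":[0,0,0]},{"travel":[1.4,-3,0],"rotation":[0,0,0]},{"travel":[1.2,-2.6,0],"rotation":[0,0,0]},{"travel":[0.8,-1.6,0],"rotation":[0,0,0]},{"travel":[0,0,0],"rotation":[0,0,0]},{"travel":[0,0,0],"rotation":[0,0,0]}]'
python3 -c "
from h import *
go(.6277,.1451,.16,-88)
print(status.read_state()['joint_pos'].round(3))"
```

```text
time: 63.4
tcp_pos: [0.6091, 0.131, 0.17]
tcp_rot: [1.0, 0.014, -0.016, 0.0]
contact_force: [0.6, -1.2, -2.5]
gripper_width: 0.333
t 63.4 tcp [0.6091 0.131  0.17  ] jaw -88.36 tilt [-0.031  -0.0006] travel cm [ 1.93 -1.36  0.94] F [ 0.6 -1.2 -2.5] g 29.3
  rotation rad [-0.0005  0.031  -0.0062]
[-0.357  0.785  0.138  1.615 -0.149  0.782 -1.691]
```

```bash
python3 -m inch '[{"travel":[0.8,-0.6,-0.2],"rotation":[0,0.031,-0.006]},{"travel":[0.8,-0.6,0],"rotation":[0,0,0]},{"travel":[0.3,-0.2,0],"rotation":[0,0,0]},{"travel":[0,0,0],"rotation":[0,0,0]},{"travel":[0,0,0],"rotation":[0,0,0]}]'
python3 -c "
from h import *
go(.6277,.1451,.15,-88)"
```

```text
time: 63.82
tcp_pos: [0.6233, 0.138, 0.1679]
tcp_rot: [1.0, 0.014, -0.005, 0.003]
contact_force: [0.1, 0.1, -1.6]
gripper_width: 0.333
t 63.82 tcp [0.6233 0.138  0.1679] jaw -88.38 tilt [-0.0097 -0.0065] travel cm [ 0.48 -0.71  1.78] F [ 0.1  0.1 -1.6] g 29.3
  rotation rad [ 0.0062  0.01   -0.0066]
```

```bash
python3 -m inch '[{"travel":[0.45,-0.65,0],"rotation":[0.006,0.01,-0.006]},{"travel":[0,-0.1,0.5],"rotation":[0,0,0]},{"travel":[0,0,0.5],"rotation":[0,0,0]},{"travel":[0,0,0],"rotation":[0,0,0]},{"travel":[0,0,0],"rotation":[0,0,0]}]'
python3 -c "
from h import *
go(.6277,.1451,.135,-88)"
```

```text
time: 64.23
tcp_pos: [0.6265, 0.1422, 0.1563]
tcp_rot: [1.0, 0.015, -0.001, 0.001]
contact_force: [0.1, -0.8, -2.8]
gripper_width: 0.331
t 64.23 tcp [0.6265 0.1422 0.1563] jaw -88.26 tilt [-0.0017 -0.0019] travel cm [ 0.13 -0.29  2.13] F [ 0.1 -0.8 -2.8] g 29.1
  rotation rad [ 0.0018  0.0017 -0.0045]
```

```bash
python3 -m inch '[{"travel":[0.13,-0.3,0.3],"rotation":[0.002,0.002,-0.004]},{"travel":[0,0,0.6],"rotation":[0,0,0]},{"travel":[0,0,0.6],"rotation":[0,0,0]},{"travel":[0,0,0.4],"rotation":[0,0,0]},{"travel":[0,0,0],"rotation":[0,0,0]}]'
python3 -c "
from h import *
go(.6277,.1451,.1,-88)
crop('side','s20.png',270,110,410,230,5)"
```

```text
time: 64.65
tcp_pos: [0.6276, 0.1455, 0.1351]
tcp_rot: [1.0, 0.018, 0.0, -0.0]
contact_force: [-0.3, -0.4, -2.7]
gripper_width: 0.332
t 64.65 tcp [0.6276 0.1455 0.1351] jaw -87.99 tilt [-0.      0.0003] travel cm [0.01 0.04 3.51] F [-0.3 -0.4 -2.7] g 29.2
  rotation rad [-0.0003 -0.      0.0001]
```

View pics/s20.png

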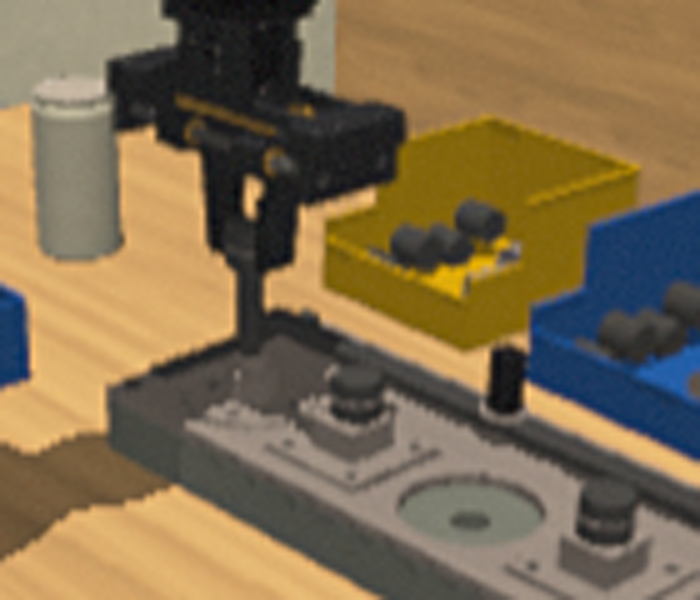

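The third pin is above the shadowed round hub, with its tip at (250,345). Inserting in slow steps.

```bash
python3 -m inch '[{"travel":[0,0,0.4],"rotation":[0,0,0]},{"travel":[0,0,0.4],"rotation":[0,0,0]},{"travel":[0,0,0.4],"rotation":[0,0,0]},{"travel":[0,0,0],"rotation":[0,0,0]}]'
python3 -c "
from h import *
go(.6277,.1451,.0693,-88)"
python3 -m inch '[{"travel":[0,0,0.5],"rotation":[0,0,0]},{"travel":[0,0,0.5],"rotation":[0,0,0]},{"travel":[0,0,0.5],"rotation":[0,0,0]},{"travel":[0,0,0],"rotation":[0,0,0]}]'
python3 -c "
from h import *
go(.6277,.1451,.0693,-88)"
```

```text
time: 65.03
tcp_pos: [0.628, 0.1455, 0.1225]
tcp_rot: [1.0, 0.017, 0.0, -0.0]
contact_force: [-0.8, 0.1, -2.7]
gripper_width: 0.331
t 65.03 tcp [0.628  0.1455 0.1225] jaw -88.0 tilt [0.001  0.0004] travel cm [-0.04  0.04  5.32] F [-0.8  0.1 -2.7] g 29.1
  rotation rad [-0.0004 -0.001   0.0001]
time: 65.37
tcp_pos: [0.6281, 0.1455, 0.106]
tcp_rot: [1.0, 0.017, 0.001, -0.0]
contact_force: [-0.6, 0.4, -2.1]
gripper_width: 0.333
t 65.37 tcp [0.6281 0.1455 0.106 ] jaw -88.0 tilt [0.0013 0.0005] travel cm [-0.05  0.04  3.67] F [-0.6  0.4 -2.1] g 29.3
  rotation rad [-0.0004 -0.0013 -0.    ]
```

```bash
python3 -m inch '[{"travel":[0,0,0.6],"rotation":[0,0,0]},{"travel":[0,0,0.6],"rotation":[0,0,0]},{"travel":[0,0,0.6],"rotation":[0,0,0]},{"travel":[0,0,0.5],"rotation":[0,0,0]},{"travel":[0,0,0.5],"rotation":[0,0,0]},{"travel":[0,0,0.3],"rotation":[0,0,0]},{"travel":[0,0,0],"rotation":[0,0,0]}]'
python3 -c "
from h import *
go(.6277,.1451,.0693,-88)"
```

```text
time: 65.95
tcp_pos: [0.628, 0.1455, 0.0709]
tcp_rot: [1.0, 0.017, 0.0, -0.0]
contact_force: [-0.2, -0.2, -2.1]
gripper_width: 0.331
t 65.95 tcp [0.628  0.1455 0.0709] jaw -88.0 tilt [0.0006 0.0003] travel cm [-0.04  0.04  0.16] F [-0.2 -0.2 -2.1] g 29.1
  rotation rad [-0.0003 -0.0006  0.    ]
```

```bash
python3 -m inch '[{"travel":[0,0,0.15],"rotation":[0,0,0]},{"travel":[0,0,0.1],"rotation":[0,0,0]},{"travel":[0,0,0],"rotation":[0,0,0]}]'
python3 -c "
from h import *
go(.6277,.1451,.0693,-88)"
python3 -m inch '[{"travel":[0,0,0],"rotation":[0,0,0]},{"travel":[0,0,0],"rotation":[0,0,0]},{"travel":[0,0,0],"rotation":[0,0,0]},{"travel":[0,0,0],"rotation":[0,0,0]},{"travel":[0,0,-1.5],"rotation":[0,0,0]},{"travel":[0,0,-2],"rotation":[0,0,0]},{"travel":[0,0,-2.5],"rotation":[0,0,0]},{"travel":[0,0,-2.5],"rotation":[0,0,0]},{"travel":[0,0,-2],"rotation":[0,0,0]},{"travel":[0,0,0],"rotation":[0,0,0]},{"travel":[0,0,0],"rotation":[0,0,0]}]' 58
python3 -c "
from h import *
go(.7115,.0115,.16,-88)
print(status.read_state()['joint_pos'].round(3))
crop('side','s21.png',270,110,410,230,5)"
```

```text
time: 66.2
tcp_pos: [0.6284, 0.1455, 0.0697]
tcp_rot: [1.0, 0.017, 0.001, -0.0]
contact_force: [-0.5, 0.2, -2.2]
gripper_width: 0.332
t 66.2 tcp [0.6284 0.1455 0.0697] jaw -88.01 tilt [0.0013 0.0007] travel cm [-0.07  0.04  0.04] F [-0.5  0.2 -2.2] g 29.2
  rotation rad [-0.0007 -0.0013 -0.0002]
time: 67.12
tcp_pos: [0.6293, 0.1456, 0.1796]
tcp_rot: [1.0, 0.017, 0.002, -0.001]
contact_force: [-0.5, 0.4, 0.3]
gripper_width: 0.583
t 67.12 tcp [0.6293 0.1456 0.1796] jaw -88.02 tilt [0.004  0.0011] travel cm [ 7.74 13.68  1.98] F [-0.5  0.4  0.3] g 51.3
  rotation rad [-0.001  -0.004  -0.0003]
[-0.377  0.788  0.147  1.57  -0.146  0.791 -1.706]
```

View pics/s21.png

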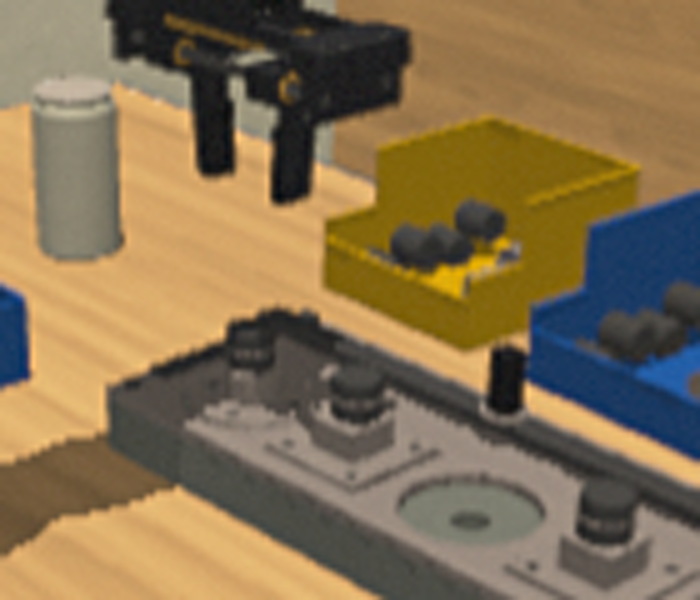

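All three pins are home, at (250,345), (358,393) and (607,510). Now I shut the bar.

```bash
python3 -m inch '[{"travel":[0.9,1.5,0],"rotation":[-0.001,-0.004,0]},{"travel":[1.5,2.6,0],"rotation":[0,0,0]},{"travel":[1.7,3,0],"rotation":[0,0,0]},{"travel":[1.7,3,0],"rotation":[0,0,0]},{"travel":[1.3,2.4,0],"rotation":[0,0,0]},{"travel":[0.8,1.4,0],"rotation":[0,0,0]},{"travel":[0,0,0],"rotation":[0,0,0]},{"travel":[0,0,0],"rotation":[0,0,0]}]'
python3 -c "
from h import *
go(.7115,.0115,.12,-87.3)"
```

```text
time: 67.83
tcp_pos: [0.7099, 0.0079, 0.1647]
tcp_rot: [1.0, 0.021, -0.01, -0.001]
contact_force: [0.2, 0.1, 0.8]
gripper_width: 0.579
t 67.83 tcp [0.7099 0.0079 0.1647] jaw -87.63 tilt [-0.0201  0.0016] travel cm [ 0.27 -0.34  4.47] F [0.2 0.1 0.8] g 50.9
  rotation rad [-0.0026  0.02   -0.0058]
```

```bash
python3 -m inch '[{"travel":[0.2,-0.3,0.3],"rotation":[-0.002,0.02,0.006]},{"travel":[0,0,0.8],"rotation":[0,0,0]},{"travel":[0,0,0.9],"rotation":[0,0,0]},{"travel":[0,0,0.9],"rotation":[0,0,0]},{"travel":[0,0,0],"rotation":[0,0,0]},{"travel":[0,0,0],"rotation":[0,0,0]}]'
python3 -c "
from h import *
go(.7115,.0115,.10,-87.3)"
```

```text
time: 68.33
tcp_pos: [0.7063, 0.0192, 0.1284]
tcp_rot: [1.0, 0.021, -0.005, -0.003]
contact_force: [0.4, 0.0, 0.9]
gripper_width: 0.582
t 68.33 tcp [0.7063 0.0192 0.1284] jaw -87.55 tilt [-0.0106  0.005 ] travel cm [0.52 0.81 2.83] F [0.4 0.  0.9] g 51.2
  rotation rad [-0.0055  0.0103 -0.0044]
```

```bash
python3 -m inch '[{"travel":[0.5,0.8,0],"rotation":[-0.005,0.01,0.004]},{"travel":[0,0,0.5],"rotation":[0,0,0]},{"travel":[0,0,0.6],"rotation":[0,0,0]},{"travel":[0,0,0],"rotation":[0,0,0]},{"travel":[0,0,0],"rotation":[0,0,0]}]'
python3 -c "
from h import *
go(.7115,.0115,.08,-87.3)"
```

```text
time: 68.75
tcp_pos: [0.7126, 0.011, 0.1166]
tcp_rot: [1.0, 0.019, 0.001, 0.0]
contact_force: [-1.1, 0.6, -0.0]
gripper_width: 0.577
t 68.75 tcp [0.7126 0.011  0.1166] jaw -87.77 tilt [ 0.0015 -0.0001] travel cm [-0.12 -0.05  3.66] F [-1.1  0.6 -0. ] g 50.7
  rotation rad [ 0.0002 -0.0015 -0.0081]
```

```bash
python3 -m inch '[{"travel":[-0.1,-0.05,0.6],"rotation":[0,0,0]},{"travel":[0,0,0.8],"rotation":[0,0,0]},{"travel":[0,0,0.8],"rotation":[0,0,0]},{"travel":[0,0,0.8],"rotation":[0,0,0]},{"travel":[0,0,0.8],"rotation":[0,0,0]},{"travel":[0,0,0.5],"rotation":[0,0,0]},{"travel":[0,0,0],"rotation":[0,0,0]}]'
python3 -c "
from h import *
go(.7115,.0115,.073,-87.3)"
```

```text
time: 69.33
tcp_pos: [0.7112, 0.0115, 0.0686]
tcp_rot: [1.0, 0.019, 0.0, -0.0]
contact_force: [-0.1, 0.5, -0.7]
gripper_width: 0.58
t 69.33 tcp [0.7112 0.0115 0.0686] jaw -87.78 tilt [0.0009 0.0001] travel cm [ 0.03  0.   -0.44] F [-0.1  0.5 -0.7] g 51.0
  rotation rad [-0.0001 -0.0009 -0.0083]
```

```bash
python3 -m inch '[{"travel":[0,0,-0.1],"rotation":[0,0,0]},{"travel":[0,0,0],"rotation":[0,0,0]},{"travel":[0,0,0],"rotation":[0,0,0]},{"travel":[0,0,0],"rotation":[0,0,0]},{"travel":[0,0,0],"rotation":[0,0,0]},{"travel":[0,0,0],"rotation":[0,0,0]}]' 0 15
python3 -c "
from h import *
go(.6665,.0094,.07,-87.3)"
python3 -m inch '[{"travel":[-0.4,0,0],"rotation":[0,0,0]},{"travel":[-0.6,0,0],"rotation":[0,0,0]},{"travel":[-0.6,0,0],"rotation":[0,0,0]},{"travel":[-0.6,0,0],"rotation":[0,0,0]},{"travel":[-0.6,0,0],"rotation":[0,0,0]},{"travel":[-0.6,0,0],"rotation":[0,0,0]},{"travel":[-0.3,0,0],"rotation":[0,0,0]},{"travel":[0,0,0],"rotation":[0,0,0]}]'
python3 -c "
from h import *
go(.6665,.0094,.07,-87.3)"
```

```text
time: 69.83
tcp_pos: [0.7115, 0.0114, 0.0697]
tcp_rot: [1.0, 0.019, 0.001, 0.0]
contact_force: [0.5, -0.2, -3.0]
gripper_width: 0.243
t 69.83 tcp [0.7115 0.0114 0.0697] jaw -87.78 tilt [ 0.0014 -0.0001] travel cm [-4.51  0.02 -0.03] F [ 0.5 -0.2 -3. ] g 21.4
  rotation rad [ 0.0002 -0.0014 -0.0083]
time: 70.5
tcp_pos: [0.6725, 0.0095, 0.0697]
tcp_rot: [1.0, 0.019, 0.003, 0.0]
contact_force: [1.7, 0.1, -4.1]
gripper_width: 0.246
t 70.5 tcp [0.6725 0.0095 0.0697] jaw -87.79 tilt [ 0.0067 -0.0005] travel cm [-0.6  -0.02 -0.03] F [ 1.7  0.1 -4.1] g 21.7
  rotation rad [ 0.0008 -0.0067 -0.0086]
```

```bash
python3 -m inch '[{"travel":[-0.3,0,0],"rotation":[0,0,0]},{"travel":[-0.3,0,0],"rotation":[0,0,0]},{"travel":[0,0,0],"rotation":[0,0,0]}]'
python3 -c "
from h import *
go(.6665,.0094,.07,-87.3)"
python3 -m inch '[{"travel":[-0.2,0,0],"rotation":[0,0,0]},{"travel":[-0.2,0,0],"rotation":[0,0,0]},{"travel":[-0.2,0,0],"rotation":[0,0,0]},{"travel":[-0.1,0,0],"rotation":[0,0,0]}]'
python3 -c "
from h import *
go(.6665,.0094,.07,-87.3)"
```

```text
time: 70.75
tcp_pos: [0.6666, 0.0092, 0.0697]
tcp_rot: [1.0, 0.019, 0.004, 0.0]
contact_force: [3.6, 0.3, -5.6]
gripper_width: 0.243
t 70.75 tcp [0.6666 0.0092 0.0697] jaw -87.79 tilt [ 0.0084 -0.0006] travel cm [-0.01 -0.02 -0.03] F [ 3.6  0.3 -5.6] g 21.4
  rotation rad [ 0.001  -0.0084 -0.0085]
time: 71.08
tcp_pos: [0.6667, 0.0091, 0.0697]
tcp_rot: [1.0, 0.019, 0.012, 0.0]
contact_force: [2.9, 0.0, -4.2]
gripper_width: 0.247
t 71.08 tcp [0.6667 0.0091 0.0697] jaw -87.77 tilt [ 0.0239 -0.0005] travel cm [-0.02 -0.03 -0.03] F [ 2.9  0.  -4.2] g 21.7
  rotation rad [ 0.0016 -0.0238 -0.0082]
```

```bash
python3 -m inch '[{"travel":[0,0,0],"rotation":[0,0,0]},{"travel":[0,0,0],"rotation":[0,0,0]},{"travel":[0,0,0],"rotation":[0,0,0]},{"travel":[0,0,0],"rotation":[0,0,0]}]' 50
python3 -m inch '[{"travel":[0,0,-1],"rotation":[0,0,0]},{"travel":[0,0,-1.5],"rotation":[0,0,0]},{"travel":[0,0,-2],"rotation":[0,0,0]},{"travel":[0,0,-2],"rotation":[0,0,0]},{"travel":[0,0,-2],"rotation":[0,0,0]},{"travel":[0,0,-2],"rotation":[0,0,0]},{"travel":[-2,-2,0],"rotation":[0,0,0]},{"travel":[-3,-3,0],"rotation":[0,0,0]},{"travel":[-3,-3,0],"rotation":[0,0,0]},{"travel":[-3,-3,0],"rotation":[0,0,0]},{"travel":[-3,-3,0],"rotation":[0,0,0]},{"travel":[-2,-3,0],"rotation":[0,0,0]},{"travel":[0,-3,0],"rotation":[0,0,0]},{"travel":[0,-2,0],"rotation":[0,0,0]},{"travel":[0,0,0],"rotation":[0,0,0]},{"travel":[0,0,0],"rotation":[0,0,0]}]'
python3 -c "
from h import *
go(.6665,.0094,.07,-87.3)
cv2.imwrite('pics/top5.png',grab_frame('top'))
crop('top','t5.png',220,110,420,260,4)
crop('side','s22.png',210,120,480,320,2.9)"
```

```text
time: 71.42
tcp_pos: [0.6644, 0.0094, 0.0704]
tcp_rot: [1.0, 0.02, 0.009, 0.0]
contact_force: [-0.7, 0.1, 0.5]
gripper_width: 0.496
time: 72.75
tcp_pos: [0.4868, 0.2273, 0.1895]
tcp_rot: [1.0, 0.017, 0.012, -0.0]
contact_force: [0.5, 0.1, -0.2]
gripper_width: 0.501
t 72.75 tcp [0.4868 0.2273 0.1895] jaw -88.04 tilt [0.0244 0.0011] travel cm [16.92 22.4  12.36] F [ 0.5  0.1 -0.2] g 44.1
  rotation rad [ 0.     -0.0244 -0.0129]
```

View pics/t5.png

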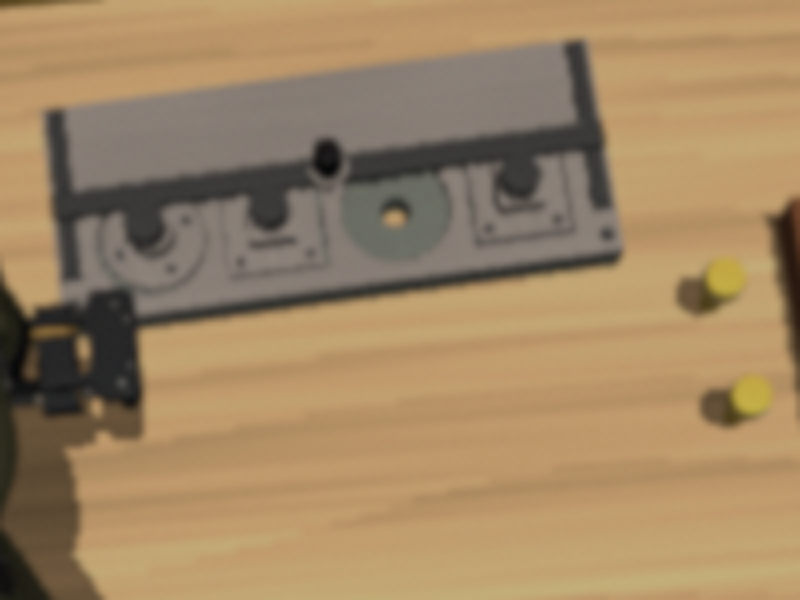

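View pics/s22.png

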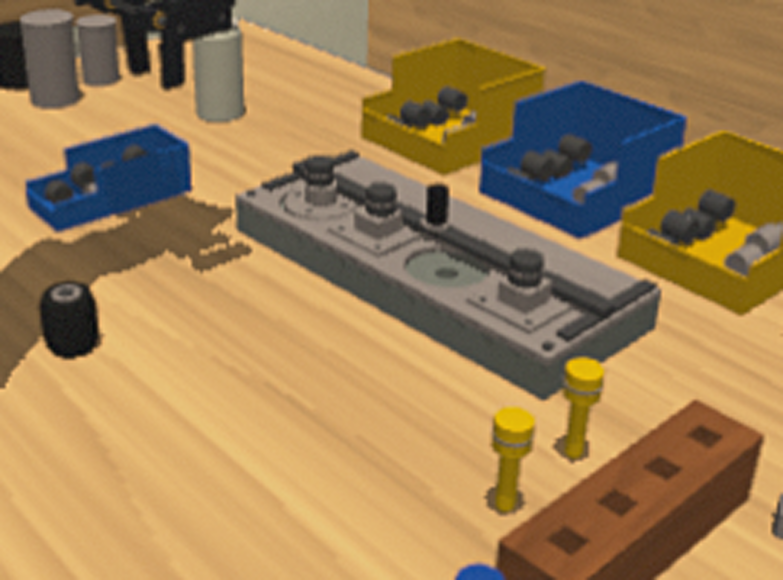

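View pics/top5.png

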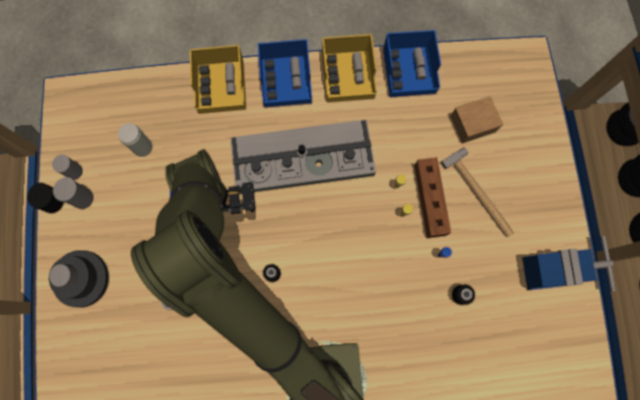

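Run:
```python
from h import *
U=lambda p,k,u0,v0:(np.array(p,float)+.5)/k-.5+[u0,v0]
print("post", onz('top',U([(327,153)],4,220,110),.1).round(4), onz('side',U([(437,189)],2.9,210,120),.1).round(4))
print("expected top px post shut:",(proj('top',[[.6665,.0093,.1]])-[220,110])*4)
P=[[.6405,-.130,.092],[.6322,.0547,.092],[.628,.1453,.092]]
print("pin tops expected side crop", ((proj('side',P)-[210,120])*2.9).round(1).tolist())
crop('side','s23.png',300,160,410,240,7)
```

```text
post [[0.6635 0.0086 0.1   ]] [[0.6621 0.0069 0.1   ]]
expected top px post shut: [[324.25570201 147.67305388]]
pin tops expected side crop [[526.8, 255.2], [380.0, 187.3], [318.8, 159.2]]
```

View pics/s23.png

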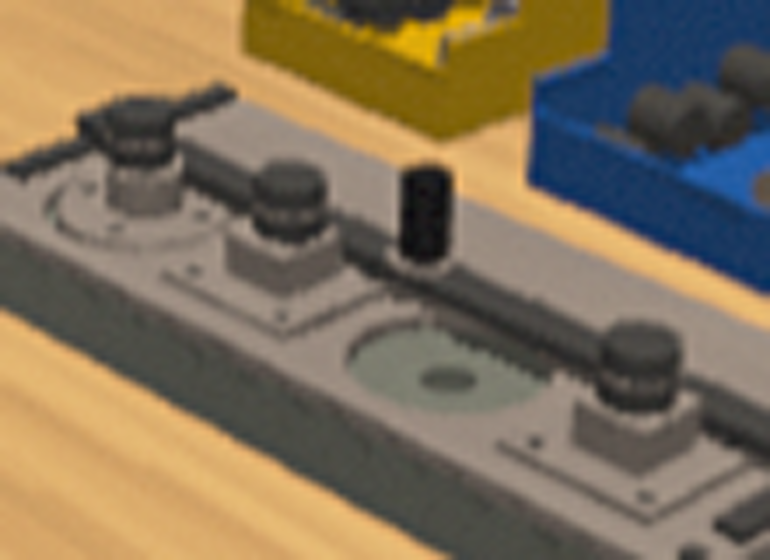

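The pins are home on their hubs, with tops at (140,110), (290,180) and (640,340), and the flanges are flush. The bar is against its shut stop. Handing in.

```bash
python3 -c "
from plant import ctrl,status
print(ctrl.job_done()); print(status.read_state()['time'])"
```

```text
the job is handed in; nothing more can be done
None
the job is handed in; nothing more can be done
```

The job is handed in, just after 73 s of robot time; the system reported no verdict.

**What I did:** I slid the bar to its open stop. I then seated the two square flanges in square_b and square_a and the round one in round_b. Each hub got one dark pin from the rack, and then I slid the bar back to its shut stop. All three rack pins were needed, so none were left over. I left the yellow and blue pins alone.

**Checks that agreed:**
- In the last pictures from both cameras the flanges lie flush, the pin heads rest on the hubs and the bar runs over the flange edges.
- The pin tops appear in the side picture where a fully home pin should put them, within about 2 mm.
- The bar moved 44.8 mm between its two stops, against 45 mm given.
- I saw no other bench item moved in the pictures, and no flange was knocked aside while I watched.

**Checks that disagreed or went wrong:**
- The cameras place the grip post 3–4 mm nearer the robot than the arm's own reading of 0.6667 m. The top camera showed a similar 2 mm offset on the fixture bores, so I trusted the force at the stop.
- My first grasp of a square flange stalled at a wrist joint limit. I let go without lifting it and gripped it again with the gripper turned the other way.

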